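# Rebuild the slicer spindle after washing up

## Robot

A 7-joint arm with a two-finger parallel gripper is mounted at the origin on the work surface. World frame = base frame: x ahead of the robot, y to its left, z up, the work surface at z = 0. Lengths are in m, angles in rad, forces in N, time in s.
With the tool pointing down it reaches from about 0.425 to 0.975 m from the base axis. Payload 16.7 kg.
Tool frame: the origin (TCP) lies on the centre line of the jaws, within the pads' length; the fingertips stand 11 mm ahead of it and the grasp point (between the pads) lies 8 mm behind it; z points along the fingers, y is the direction in which the jaws open and shut (so a half turn about z gives the same grasp; the last joint's range is limited). The gripper opens to 85 mm and grips with 20 to 120 N. Pads are 22 mm wide; open, the fingers measure 114 mm over their backs; the gripper's body (76 mm by 85 mm) begins 54 mm behind the grasp point. The pads swing forward as they close: fully open they stand 13 mm farther back than shut.
Start: joints at [1.115, 0.426, 0.074, 1.606, -0.034, 1.111, -0.067], TCP at [0.204, -0.643, 0.216] pointing down, gripper open.
Joint ranges: [-2.85, 2.85], [-0.5, 2.14], [-1.23, 1.37], [0.21, 2.46], [-1.02, 4.16], [0.16, 2.05], [-2.73, 2.73]. Speed limits (rad/s): [1.89, 1.89, 2.39, 2.39, 3.01, 3.01, 3.01].

## Interface

Orientations are given as a rotation vector (axis times angle).
In Python, from cell import bot gives the robot as it stands. The module is installed in compiled form; this text tells all that it offers.
- The arm moves only by the tool play_rows, never from a script. Its argument "series" is one flat list of numbers, 7 for each row, row after row: the closure, from 0 (fully open) to 1 (shut), then the shift along the world's x, y, z in cm, then the turn, a rotation vector about the world's x, y, z in degrees. A call has 1 to 12 rows; each row shifts and turns the commanded pose from where the row before left it; what a row does not reach is not made up. A row lasts 1/8 s, in which the tool goes at most 62.5 mm and 10.7 degrees, less where a joint would pass 70% of its speed; a pose out of reach is approached as far as the arm can. A call with a gripper value outside its range is refused whole. The fingers move at their own pace and stop on an object; "newtons" is the grip in N (left out, the last holds). Time passes only in rows, so rows that do not move let the fingers close. It gives the time, the measured TCP pose, the force and the opening at its end, in the units of the state.
- bot.observe(): the state, without advancing time (a new reading comes with each control period).
- bot.get_image(name): name is "scene" or "top"; returns the picture (480x640x3 uint8, blue, green, red); there is no depth.
- bot.camera_model(name): a dict with "mtx" (3x3 intrinsics, pixels), "eye" and "rotation" of the camera in the world. Camera axes: x right, y down, z forward; pixel columns grow to the right and rows downward; lengths in m; the calibration is good to about 2 mm. A picture is of the moment at which its call begins. camera_model takes no time and is no camera call.
- bot.close_job(): hands the job in, once; it reports no verdict.
The state is a dict: "clock": time; "q": joint angles; "joint_velocities": joint speeds; "joint_torque": joint torques, N m; "ee_pos": TCP position; "eef_rot": TCP orientation; "contact_force": force on the tool from outside, world axes, zero at the start; "ft_torque": the same for the moment, N m; "gripper_width": opening from 0.0 (shut) to 1.0 (fully open).
Only numpy, scipy, OpenCV 4.12 (cv2) and the standard library are available. Lean on these libraries where they do the work, as an engineer would, in place of code of your own. Each camera call takes 0.05 s, during which the arm holds its last target.

## Task

The washed slicer has to go back together: take the black cap with the red top off the spindle and set it aside, then thread all the coloured spacer rings lying on the table down the spindle, largest first and each smaller one on top, every ring fully home on the one below with no gaps. Put the cap back on top of the stack, fully down, then press firmly on it so that the sprung carrier under the rings goes right down to its stop, hold it there a moment, and let it spring back up. Leave the bowl, beaker and spatula where they are.

Things in the scene. Friction and masses are not known exactly. Their poses are not given: they have to be found in the camera images.
- ring_a_mid (a point): centre of the blue plastic spacer ring, a flat round ring 68 mm outside diameter, 22 mm bore, 13 mm thick (origin 6.5 mm above its underside, z along its axis; either face may be up). Always present.
- ring_b_mid (a point): centre of the white plastic spacer ring, a flat round ring 60 mm outside diameter, 22 mm bore, 13 mm thick (origin 6.5 mm above its underside, z along its axis; either face may be up). May be absent.
- ring_c_mid (a point): centre of the orange plastic spacer ring, a flat round ring 52 mm outside diameter, 22 mm bore, 13 mm thick (origin 6.5 mm above its underside, z along its axis; either face may be up). May be absent.
- ring_d_mid (a point): centre of the green plastic spacer ring, a flat round ring 44 mm outside diameter, 22 mm bore, 13 mm thick (origin 6.5 mm above its underside, z along its axis; either face may be up). May be absent.
- ring_e_mid (a point): centre of the yellow plastic spacer ring, a flat round ring 36 mm outside diameter, 22 mm bore, 13 mm thick (origin 6.5 mm above its underside, z along its axis; either face may be up). May be absent.
- seat (a point): centre of the top face of the sprung carrier, a round steel disc 76 mm across at the foot of the spindle, about 40 mm above the table, where the first ring comes to rest; z up. It moves with the carrier. The steel spindle stands fixed through it: 18 mm diameter, its tip 74 mm above the unpressed carrier, the last 7 mm tapered to 8 mm.
- carrier (a joint): how far the sprung carrier is pressed down, m: 0 at rest (up), 0.006 at its stop. The spring takes about 6 N to start moving and 12 N at the stop (the weight of rings and cap helps, but never moves it alone).
- slicer: the slicer's low drive head: a brushed metal plinth 190 x 170 x 28 mm (x from -80 to +110 mm, y from -85 to +85 mm of this origin, which lies on the table directly under the spindle axis); a grey switch strip at its +x end reaches 64 mm up. Fixed to the table, not movable.
- cap_mid (a point): centre of the retaining cap, half-way up: black with a red top, 50 mm tall; bottom flange 60 mm across and 8 mm thick, above it a straight round body 38 mm across; blind bore 22 mm across and 43 mm deep from below. z along its axis, pointing to its closed red top. It starts parked on the bare spindle, where it hangs on the tip.
- cap_top (a point): centre of the cap's flat red top, 25 mm above its centre
- bowl: white ceramic bowl, 110 mm across, 50 mm tall; a bystander, origin under its centre
- beaker: steel beaker, 72 mm across, 85 mm tall; a bystander, origin under its centre
- spatula: kitchen spatula 240 mm long lying on the table; a bystander, origin about mid-length on its underside
- cap: the same cap, origin at the centre of its underside, 25 mm below point cap_mid

How it is judged:
By the outcome, as a careful person would: the job done as asked, in the order asked, and still so for the second after the job is handed in, with the robot touching nothing.
Of ring_b, ring_c, ring_d, ring_e only 2 to 4 are there at a start; the rules pass over those that are not, and their reading is None.
At some moment in a run one of ring_a, ring_b, ring_c, ring_d, ring_e may be knocked a few centimetres aside while the robot is not near it.
Once in a run the grip may slacken for a moment while it holds something.
It also fails if it takes over 210 s, if anything falls off the work surface, if the arm or the gripper's body presses on something with over 40 N, if the wrist force passes 120 N, or if a joint passes its speed limit or range.

## Working session

There is one attempt and no reset: what is moved stays moved. The work goes in short steps, Python scripts to look and compute and a tool call to move; the robot and the scene stay as the last step left them, time stands still between calls to the robot, and variables do not carry over. Pictures are saved under pics/ and viewed, and the job is handed in when it is done.

Besides the shell and the picture viewer there is one more tool, called by a JSON object that holds its "api" and its "payload". play_rows: Moves the arm, as the interface text tells. Its arguments: {"type":"object","properties":{"series":{"type":"array"},"newtons":{"type":"number"}},"required":["series"]}

```bash
mkdir -p pics; cat > h.py <<'E'
import numpy as np, cv2
from cell import bot
def snap(name,fn,crop=None,s=1):
    im=bot.get_image(name)
    cv2.imwrite('pics/raw_'+fn+'.png',im)
    if crop: x0,y0,x1,y1=crop; im=im[y0:y1,x0:x1]
    im=cv2.resize(im,None,fx=s,fy=s,interpolation=cv2.INTER_CUBIC)
    cv2.imwrite('pics/'+fn+'.png',im)
def ray(name,u,v):
    c=bot.camera_model(name);K=np.array(c['mtx']);R=np.array(c['rotation']);e=np.array(c['eye'])
    if R.ndim==1: R=cv2.Rodrigues(R)[0]
    return e,R@np.linalg.inv(K)@np.array([u,v,1.])
def at(name,u,v,z):
    e,d=ray(name,u,v); return e+d*(z-e[2])/d[2]
def proj(name,p):
    c=bot.camera_model(name);K=np.array(c['mtx']);R=np.array(c['rotation']);e=np.array(c['eye'])
    if R.ndim==1: R=cv2.Rodrigues(R)[0]
    q=K@(R.T@(np.array(p)-e)); return q[:2]/q[2]
E
python3 - <<'E'
from h import *
print(bot.observe())
for n in('scene','top'):
    print(n,bot.camera_model(n)); snap(n,n+'0')
E
```

```text
{'clock': 0.0, 'q': array([ 1.11446271,  0.42676287,  0.0738466 ,  1.60663576, -0.03409608,
        1.1107985 , -0.06710612]), 'joint_velocities': array([-0.00114099,  0.00198738,  0.00011139, -0.00067763,  0.00062098,
        0.00062479, -0.00176765]), 'joint_torque': array([-4.69706151e-05, -9.49831939e+01,  3.76116335e+00, -4.63537824e+01,
        1.92276423e-02,  9.78668308e-03,  4.80092979e-07]), 'ee_pos': array([ 0.20371368, -0.64305796,  0.21477721]), 'eef_rot': array([-3.10340749e+00, -4.79833329e-01,  4.82871525e-04]), 'contact_force': array([-0.58086606,  0.83480068,  0.26854928]), 'ft_torque': array([ 0.00021177, -0.01424423, -0.03018947]), 'gripper_width': 0.997627079683603}
scene {'mtx': array([[581.02607313,   0.        , 322.53455766],
       [  0.        , 581.02607313, 229.82036225],
       [  0.        ,   0.        ,   1.        ]]), 'eye': array([1.29657289, 0.68557538, 0.99477041]), 'rotation': array([-0.98376261, -2.4160324 ,  1.1013399 ])}
top {'mtx': array([[540.66096664,   0.        , 314.00126809],
       [  0.        , 540.66096664, 240.08867334],
       [  0.        ,   0.        ,   1.        ]]), 'eye': array([ 0.48081124, -0.02376501,  1.16903672]), 'rotation': array([-2.17038358,  2.15623941, -0.10726882])}
```

View pics/scene0.png

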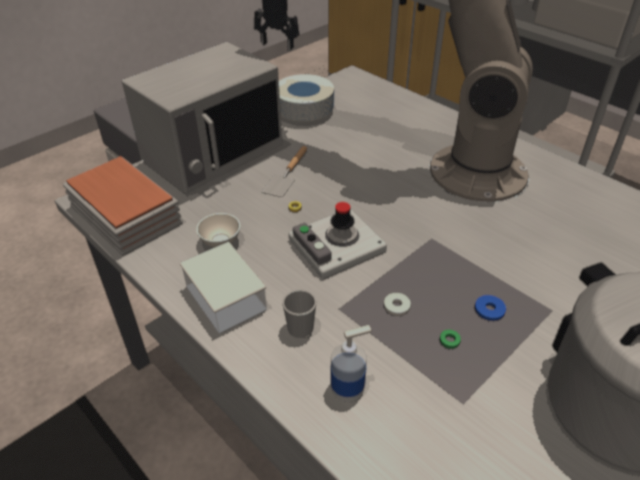

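View pics/top0.png

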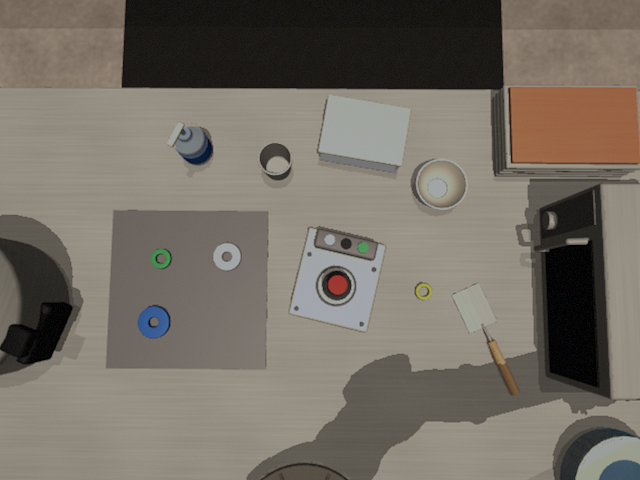

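Top view: blue (153,322), white (227,257), green (161,258), yellow (424,291), cap (338,285); no orange ring in sight. Measuring in enlarged crops and by colour.

```bash
cat >> h.py <<'E'
H={'blue':((105,120,50),(125,255,255)),'green':((50,120,50),(80,255,255)),'yellow':((22,120,80),(35,255,255)),'red':((0,150,90),(6,255,255))}
def det(cam,col,zs,im=None,box=None):
    im=bot.get_image(cam) if im is None else im
    hsv=cv2.cvtColor(im,cv2.COLOR_BGR2HSV)
    if col=='white': m=((hsv[...,2]>150)&(hsv[...,1]<60)).astype(np.uint8)
    else: m=cv2.inRange(hsv,*H[col])
    if box is not None:
        b=np.zeros_like(m);x0,y0,x1,y1=box;b[y0:y1,x0:x1]=1;m=m*b
    cs,_=cv2.findContours(m,cv2.RETR_EXTERNAL,cv2.CHAIN_APPROX_NONE)
    for c in sorted(cs,key=cv2.contourArea)[::-1][:3]:
        if len(c)<5 or cv2.contourArea(c)<30: continue
        (u,v),ax,_=cv2.fitEllipse(c)
        print(cam,col,np.round([u,v],1),np.round(ax,1),np.round(at(cam,u,v,zs),4))
E
python3 - <<'E'
from h import *
t=cv2.imread('pics/raw_top0.png');s=cv2.imread('pics/raw_scene0.png')
for c,bt,bs in (('blue',(110,280,200,360),(465,280,520,330)),('green',(140,240,185,280),(430,320,470,355)),('white',(205,235,250,280),(375,285,415,320)),('yellow',(405,275,440,305),(280,195,310,220))):
    det('top',c,0.010,t,bt); det('scene',c,0.010,s,bs)
for n,i,b in(('top',t,(310,250,365,315)),('scene',s,(325,195,360,220))): det(n,'red',0.134 if 0 else 0.121,i,b)
A=[cv2.resize(t[215:360,100:260],None,fx=4,fy=4,interpolation=3)]
cv2.imwrite('pics/c1.png',A[0])
cv2.imwrite('pics/c2.png',cv2.resize(t[220:340,280:440],None,fx=5,fy=5,interpolation=3))
cv2.imwrite('pics/c3.png',cv2.resize(s[190:280,280:400],None,fx=6,fy=6,interpolation=3))
e1,d1=ray('top',338,284.5);e2,d2=ray('scene',342.5,208)
print(proj('top',[0.4,0,0]),at('top',338,285,.12))
E
```

```text
top blue [153.5 321.7] [30.3 31.6] [0.428  0.3252 0.01  ]
scene blue [489.9 307.3] [22.6 30. ] [0.4278 0.3241 0.01  ]
top green [160.6 258. ] [18.6 19.3] [0.5636 0.3149 0.01  ]
scene green [449.5 338.7] [14.9 17.8] [0.5638 0.3138 0.01  ]
top white [226.5 256.3] [25.7 25.7] [0.5683 0.1731 0.01  ]
scene white [396.9 302.2] [18.2 24.8] [0.5645 0.1688 0.01  ]
top yellow [422.9 290.9] [15.6 15.9] [ 0.497  -0.2478  0.01  ]
scene yellow [294.7 205.9] [ 8.4 11.5] [ 0.4961 -0.2502  0.01  ]
top red [337.1 284.4] [18.9 19.2] [ 0.5069 -0.061   0.121 ]
scene red [342.3 207.3] [ 9.3 13.5] [ 0.5083 -0.061   0.121 ]
[306.38635713 335.8108886 ] [ 0.50571707 -0.06275905  0.12      ]
```

View pics/c1.png

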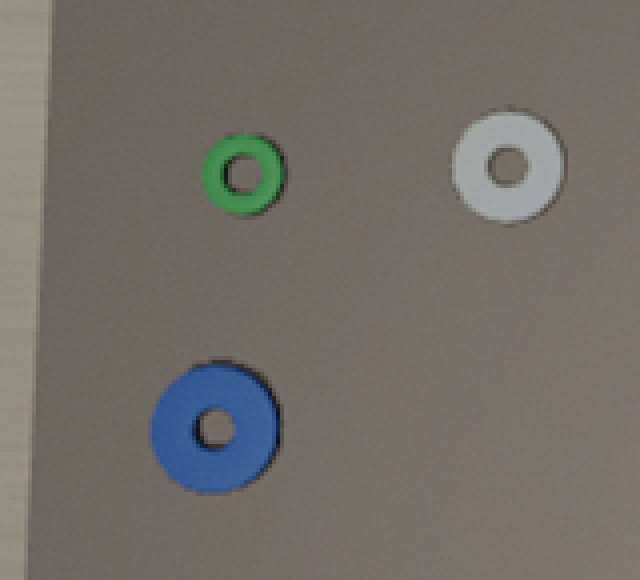

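View pics/c2.png

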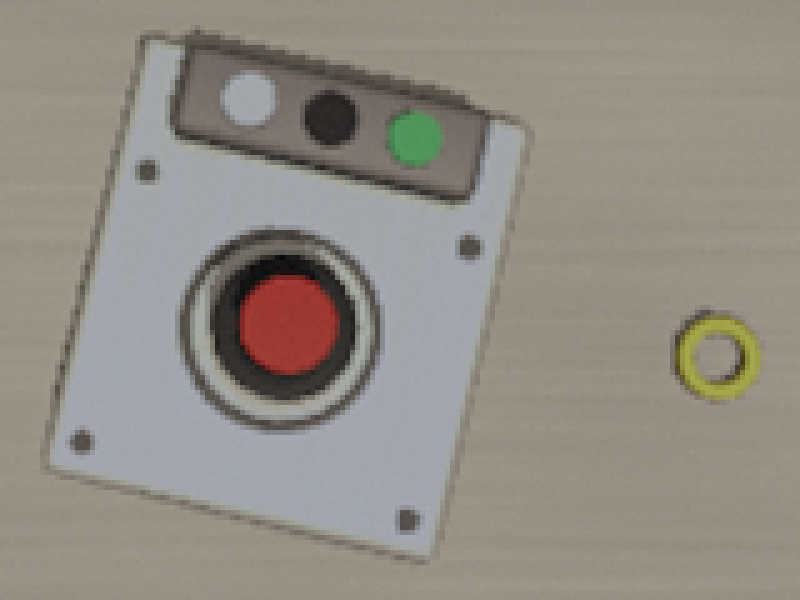

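View pics/c3.png

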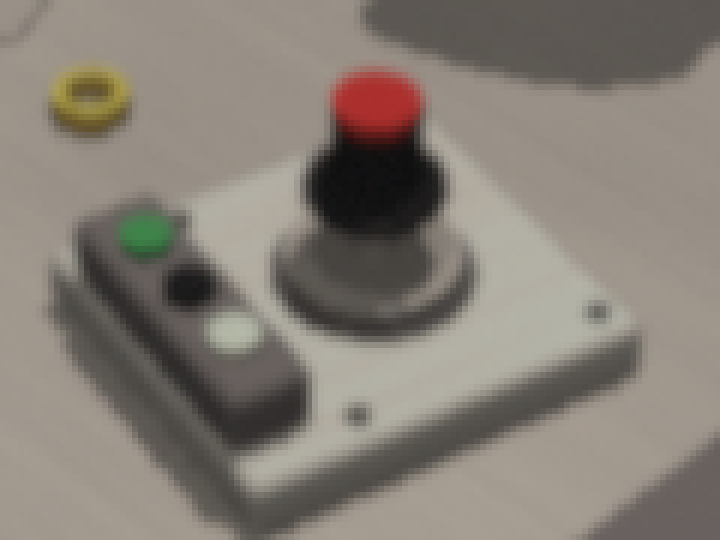

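```bash
python3 - <<'E'
from h import *
o=bot.observe();R=cv2.Rodrigues(o['eef_rot'])[0];print(np.round(R,3), np.degrees(np.arctan2(R[1,1],R[0,1])))
for p in ([.204,-.643,.2],[.204,-.643,0],[.25,-.45,.2]): print(proj('top',p),proj('scene',p))
# microwave corners, bottom front-left in scene (205,188)? 
print(at('top',547,383,0),at('top',533,180,0),at('top',600,398,.2),at('top',600,183,.2))
print(at('scene',190,188,0), at('scene',282,145,0))
# carrier disc (ring of plinth) centre z=.04 from crop c2: circle centre (280,329)/5+(280,220)
print(at('top',280+280/5.,220+329/5.,.04), at('scene',280+373/6.,190+266/6.,.04))
# plinth corners z=.028
for u,v in((145,37),(530,125),(432,558),(47,465)):print(at('top',280+u/5.,220+v/5.,.028))
E
```

```text
[[ 0.953  0.302 -0.   ]
 [ 0.302 -0.953  0.001]
 [-0.    -0.001 -1.   ]] -72.42720063307458
[676.96740735 462.24535134] [277.48777586  61.21662467]
[613.6568094  433.26454801] [280.74016188 117.61502258]
[563.18905234 433.62888947] [309.07107362  86.83264989]
[ 0.30552993 -0.50826786  0.        ] [ 0.74114203 -0.4945024   0.        ] [ 0.31068673 -0.51643817  0.2       ] [ 0.6917107  -0.53512048  0.2       ]
[ 0.64585631 -0.52874223  0.        ] [ 0.31166002 -0.51365409  0.        ]
[ 0.50592895 -0.06157606  0.04      ] [ 0.51205827 -0.05570458  0.04      ]
[ 0.62966982 -0.00421855  0.028     ]
[ 0.59305914 -0.16764954  0.028     ]
[ 0.41151761 -0.12554293  0.028     ]
[0.44879561 0.03538273 0.028     ]
```

{"api": "play_rows", "payload": {"series": [0,1,4.4,0.8,0,0,0,0,1,4.4,0.8,0,0,0,0,1,4.4,0.8,0,0,0,0,1,4.4,0,0,0,-4,0,1,4.4,0,0,0,-4,0,2.8,4,0,0,0,-4,0,2.8,4,0,0,0,-4,0,2.8,4,0,0,0,-4,0,2.8,4,0,0,0,-4,0,2.8,4,0,0,0,-4,0,2.8,4,0,0,0,-2.4,0,2.8,4,0,0,0,0], "newtons": 40}}

```text
clock: 1.6
ee_pos: [0.4504, -0.142, 0.2395]
eef_rot: [3.122, -0.352, 0.0]
contact_force: [1.3, -0.6, 0.1]
gripper_width: 1.001
```

{"api": "play_rows", "payload": {"series": [0,2.8,4,-2,0,0,0,0,2.9,4.1,-3,0,0,0,0,0,0,-3,0,0,0,0,0,0,-3,0,0,0,0,0,0,-2,0,0,0,0,0,0,-1.3,0,0,0,0,0,0,0,0,0,0,0,0,0,0,0,0,0]}}

```text
clock: 2.6
ee_pos: [0.5073, -0.0625, 0.0972]
eef_rot: [-3.122, 0.351, -0.001]
contact_force: [-0.8, 0.3, 0.3]
gripper_width: 0.997
```

```bash
python3 - <<'E'
from h import *
snap('scene','s1',(240,120,440,270),4);snap('top','t1',(260,200,440,335),4)
E
```

```text
(no output)
```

View pics/s1.png

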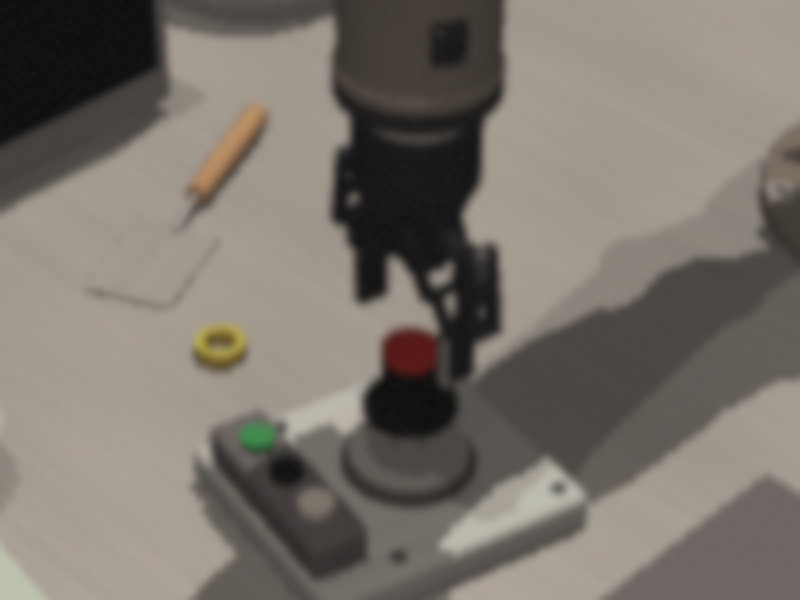

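View pics/t1.png

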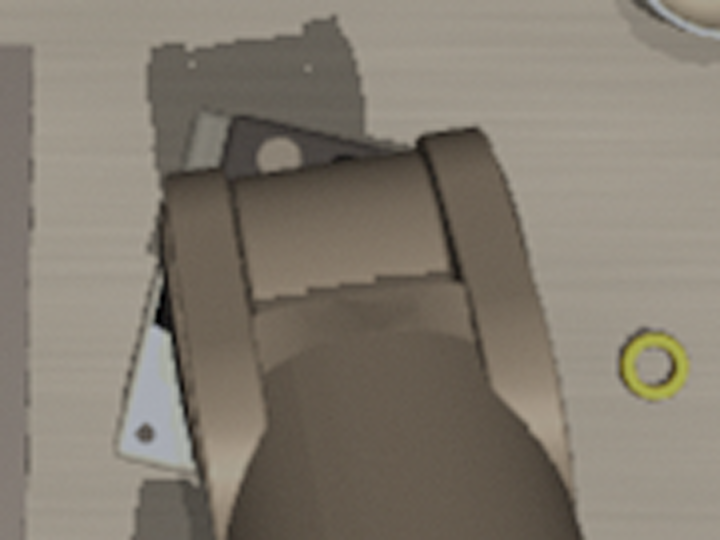

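{"api": "play_rows", "payload": {"series": [0.5,0,0,0,0,0,0,1,0,0,0,0,0,0,1,0,0,0,0,0,0,1,0,0,0,0,0,0,1,0,0,0,0,0,0,1,0,0,0,0,0,0,1,0,0,0,0,0,0], "newtons": 60}}

```text
clock: 3.58
ee_pos: [0.507, -0.0625, 0.097]
eef_rot: [3.122, -0.351, 0.001]
contact_force: [-2.9, 0.2, 10.2]
gripper_width: 0.407
```

{"api": "play_rows", "payload": {"series": [1,0,0,2,0,0,0,1,0,0,3,0,0,0,1,0,0,4,0,0,0,1,0,0,2,0,0,0,1,0,0,0,0,0,0]}}

```text
clock: 4.2
ee_pos: [0.5075, -0.0626, 0.2078]
eef_rot: [3.122, -0.351, 0.004]
contact_force: [-0.2, 0.1, -1.4]
gripper_width: 0.409
```

```bash
python3 - <<'E'
from h import *
snap('scene','s2',(240,80,440,280),3)
E
```

```text
(no output)
```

View pics/s2.png

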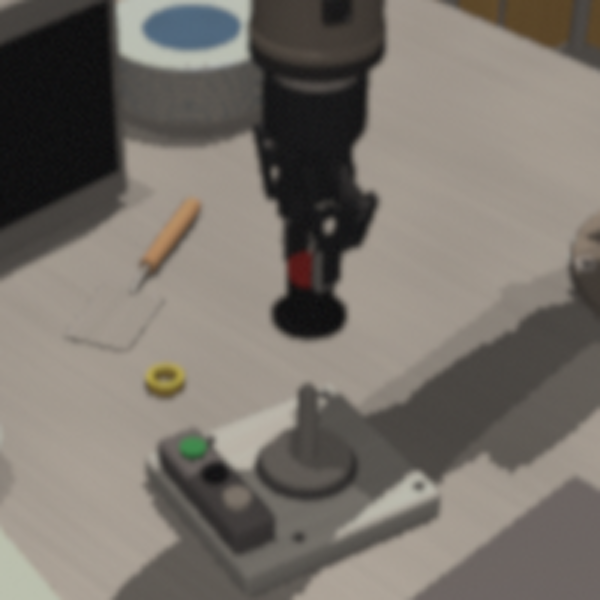

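{"api": "play_rows", "payload": {"series": [1,-0.8,4.2,0,0,0,0,1,-0.8,4.2,-1,0,0,0,1,-0.8,4.2,-2,0,0,0,1,-0.8,4.2,-3,0,0,0,1,-0.8,4.2,-3,0,0,0,1,-0.8,4.2,-3,0,0,0,1,0,0,-2.5,0,0,0,1,0,0,-2,0,0,0,1,0,0,0,0,0,0]}}

```text
clock: 5.38
ee_pos: [0.457, 0.1891, 0.0395]
eef_rot: [3.12, -0.35, -0.006]
contact_force: [-0.4, 0.8, -0.3]
gripper_width: 0.407
```

{"api": "play_rows", "payload": {"series": [1,0,0,-0.5,0,0,0,1,0,0,-0.3,0,0,0,1,0,0,-0.2,0,0,0,1,0,0,-0.2,0,0,0,1,0,0,0,0,0,0]}}

```text
clock: 6.0
ee_pos: [0.4588, 0.1895, 0.0295]
eef_rot: [-3.122, 0.351, -0.0]
contact_force: [0.6, 0.6, -0.6]
gripper_width: 0.409
```

{"api": "play_rows", "payload": {"series": [1,0,0,-0.2,0,0,0,1,0,0,-0.1,0,0,0,1,0,0,-0.1,0,0,0,1,0,0,0,0,0,0]}}

```text
clock: 6.5
ee_pos: [0.4589, 0.1896, 0.0261]
eef_rot: [3.122, -0.351, 0.001]
contact_force: [-5.5, -2.4, 17.6]
gripper_width: 0.408
```

{"api": "play_rows", "payload": {"series": [0.8,0,0,0.05,0,0,0,0.4,0,0,0,0,0,0,0,0,0,0,0,0,0,0,0,0,0,0,0,0,0,0,0,0,0,0,0,0,0,0,3,0,0,0,0,0,0,4,0,0,0,0,0,0,4,0,0,0,0,-1.5,4.5,1,0,0,0,0,-1.5,4.5,0,0,0,0,0,-1.5,4.5,0,0,0,0]}}

```text
clock: 7.88
ee_pos: [0.4171, 0.3151, 0.1458]
eef_rot: [-3.122, 0.351, 0.001]
contact_force: [1.0, -0.3, -0.9]
gripper_width: 0.998
```

```bash
python3 - <<'E'
from h import *
t=bot.get_image('top');s=bot.get_image('scene');cv2.imwrite('pics/t3.png',t);cv2.imwrite('pics/s3.png',s)
cv2.imwrite('pics/t3c.png',cv2.resize(t[235:335,290:400],None,fx=7,fy=6*7/6,interpolation=3)[:600])
E
```

```text
(no output)
```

View pics/t3.png

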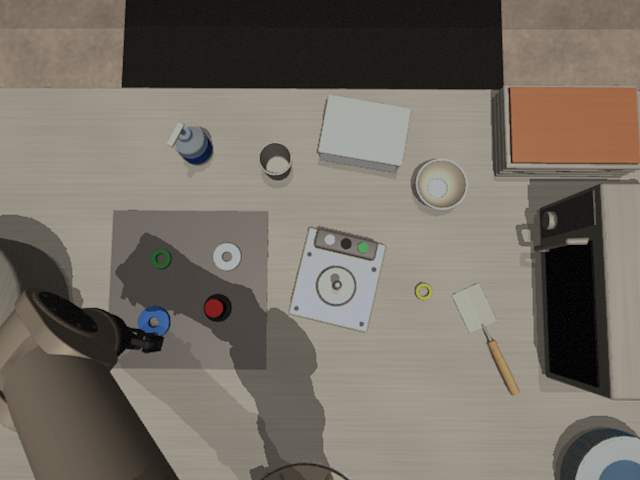

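View pics/t3c.png

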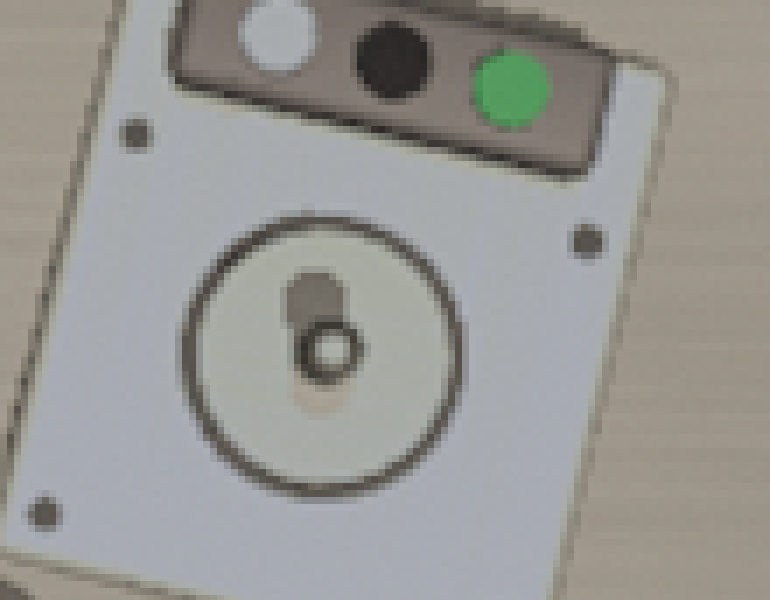

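View pics/s3.png

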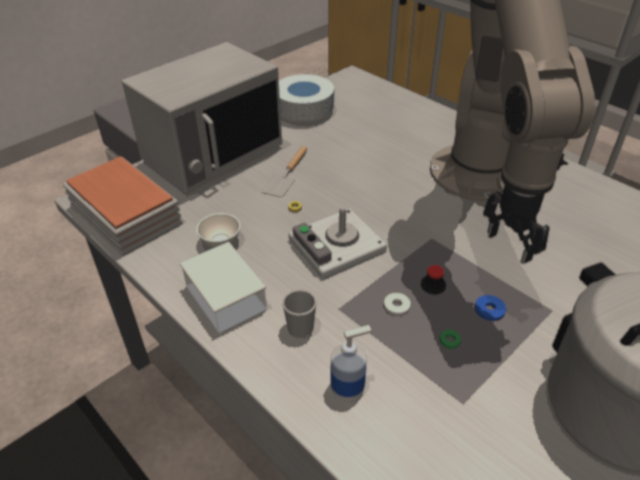

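```bash
python3 - <<'E'
from h import *
t=cv2.imread('pics/t3.png');s=cv2.imread('pics/s3.png')
H['red']=((0,130,50),(8,255,255))
det('top','red',.05,t,(195,285,240,330));det('scene','red',.05,s,(415,255,450,285))
print(at('top',336.7,284.6,.114),at('top',335.6,285.1,.04))
det('top','blue',.011,t,(130,295,180,345));det('scene','blue',.011,s,(465,280,520,330))
E
```

```text
top red [213.2 307.8] [18.1 18.3] [0.4589 0.1911 0.05  ]
scene red [435.2 271.5] [13.2 15.7] [0.4603 0.1905 0.05  ]
[ 0.50661797 -0.06045283  0.114     ] [ 0.50737527 -0.0607401   0.04      ]
top blue [153.8 320.5] [27.4 31.9] [0.4305 0.3243 0.011 ]
scene blue [490.  307.4] [22.8 29.8] [0.4289 0.3247 0.011 ]
```

{"api": "play_rows", "payload": {"series": [0,0.6,0.5,-3,0,0,0,0,0.5,0.4,-4,0,0,0,0,0,0,-3,0,0,0,0,0,0,-1.5,0,0,0,0,0,0,-1,0,0,0,0,0,0,0,0,0,0,0,0,0,0,0,0,0]}}

```text
clock: 8.85
ee_pos: [0.4293, 0.323, 0.0216]
eef_rot: [-3.121, 0.351, -0.0]
contact_force: [0.0, -0.5, 0.8]
gripper_width: 0.999
```

```bash
python3 - <<'E'
from h import *
snap('scene','s4',(420,180,600,350),4);print(bot.observe()['ee_pos'])
E
```

```text
[0.42924608 0.32296663 0.02160692]
```

View pics/s4.png

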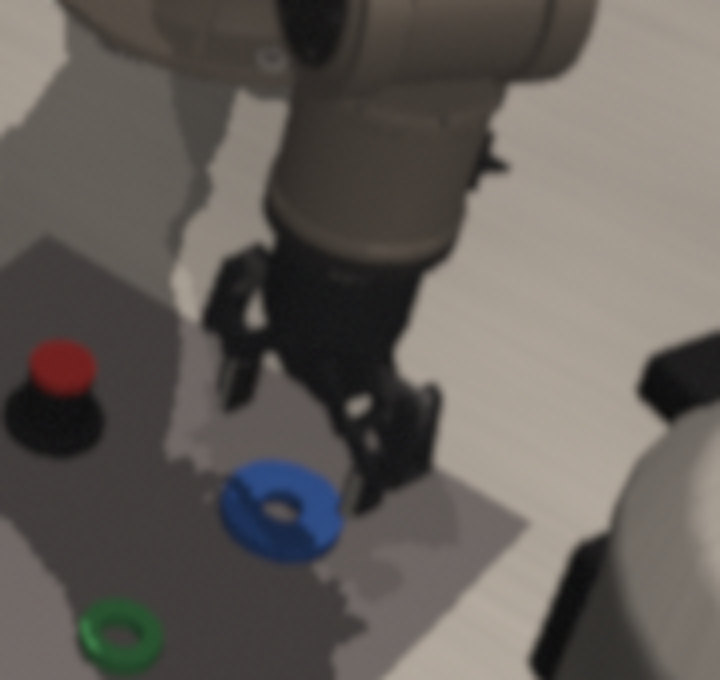

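```bash
python3 - <<'E'
from h import *
for z in (0,.01,.02,.03):
  for p in ((.438,.364),(.4197,.282)):
    print(z,(proj('scene',[*p,z])-[420,180])*4)
E
```

```text
0 [327.8062922 570.5223738]
0 [221.78686412 473.65834433]
0.01 [331.45068342 558.65808164]
0.01 [224.75709498 461.79754811]
0.02 [335.13293965 546.6705202 ]
0.02 [227.75692195 449.81856802]
0.03 [338.85365409 534.55775832]
0.03 [230.78678959 437.7196288 ]
```

{"api": "play_rows", "payload": {"series": [0,0,0,-0.6,0,0,0,0.1,0,0,-0.4,0,0,0,0.15,0,0,0,0,0,0,0.15,0,0,0,0,0,0]}}

```text
clock: 9.4
ee_pos: [0.4287, 0.3227, 0.0107]
eef_rot: [3.122, -0.351, -0.001]
contact_force: [-0.4, 0.7, 0.4]
gripper_width: 0.851
```

```bash
python3 - <<'E'
from h import *
snap('scene','s5',(440,230,540,330),6)
E
```

```text
(no output)
```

View pics/s5.png

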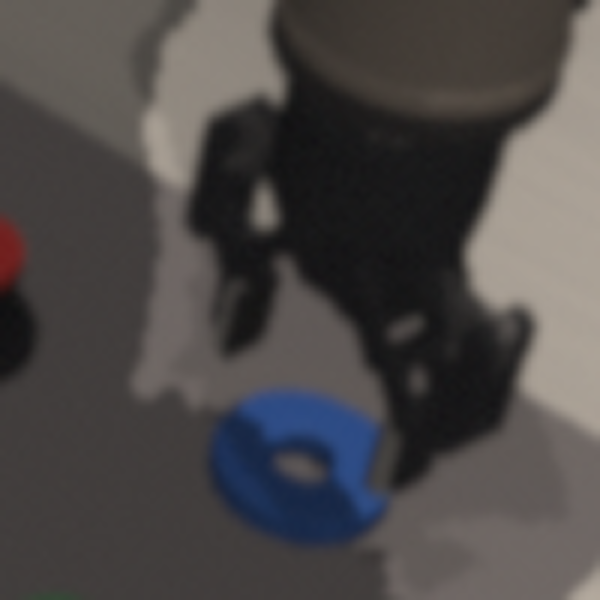

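```bash
python3 - <<'E'
from h import *
for z in (0,.01,.02,.03): print(z,(proj('scene',[.4287,.3227,z])-[440,230])*6)
print(at('scene',492.8,299.5,.02),at('scene',490,307.5,.0065))
E
```

```text
0 [290.09295671 480.98203852]
0.01 [295.0318476  463.18068604]
0.02 [300.02097068 445.19828062]
0.03 [305.0610962  427.03204597]
[0.41230906 0.31918251 0.02      ] [0.42505533 0.32321472 0.0065    ]
```

{"api": "play_rows", "payload": {"series": [0.2,0,0,0,0,0,0,0.25,0,0,0,0,0,0,0.3,0,0,0,0,0,0,0.3,0,0,0,0,0,0,0.3,0,0,0,0,0,0], "newtons": 20}}

```text
clock: 10.07
ee_pos: [0.4287, 0.3227, 0.0108]
eef_rot: [3.122, -0.351, -0.001]
contact_force: [-0.1, -0.5, -1.1]
gripper_width: 0.7
```

```bash
python3 - <<'E'
from h import *
snap('scene','s6',(440,230,540,330),6)
E
```

```text
(no output)
```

View pics/s6.png

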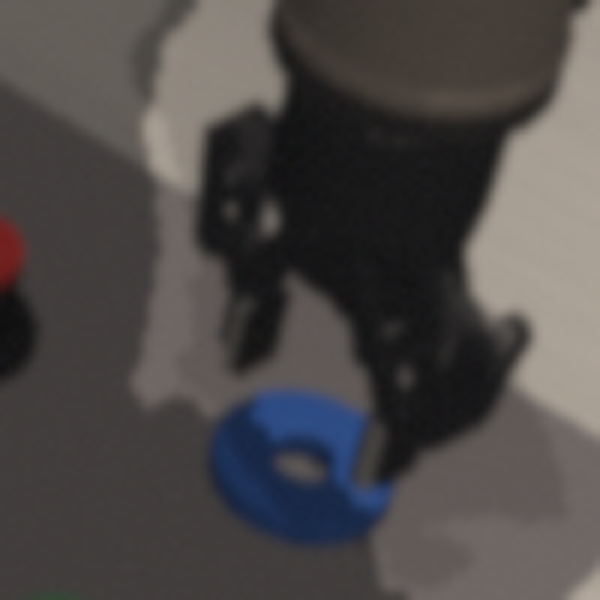

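{"api": "play_rows", "payload": {"series": [0.3,0,0,-0.2,0,0,0,0.3,0,0,-0.2,0,0,0,0.3,0,0,-0.2,0,0,0,0.3,0,0,0,0,0,0]}}

```text
clock: 10.62
ee_pos: [0.4286, 0.3226, 0.0045]
eef_rot: [3.121, -0.351, -0.001]
contact_force: [0.4, 0.2, -0.5]
gripper_width: 0.7
```

```bash
python3 - <<'E'
from h import *
snap('scene','s7',(440,230,540,330),6);snap('top','t7',(100,260,200,360),6)
E
```

```text
(no output)
```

View pics/s7.png

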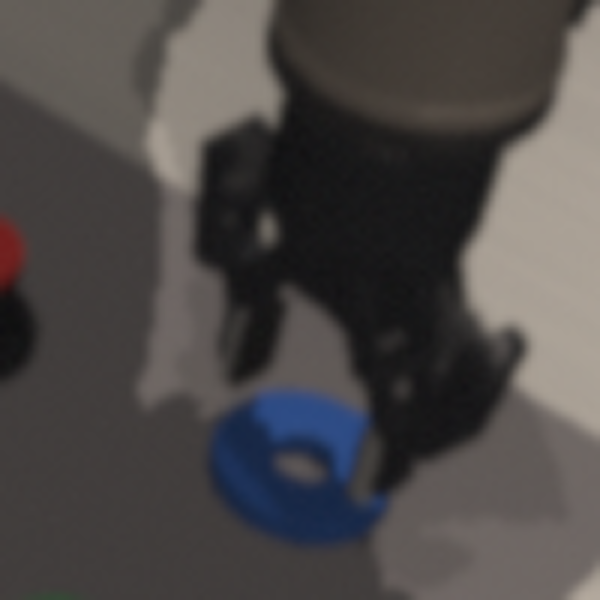

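View pics/t7.png

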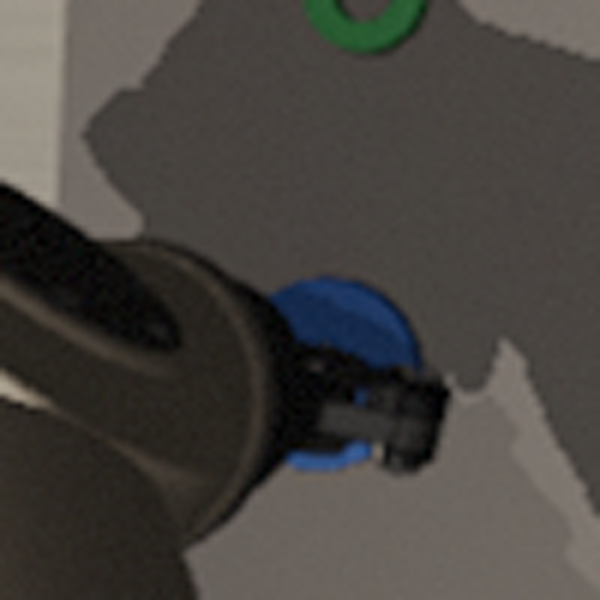

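{"api": "play_rows", "payload": {"series": [0.35,0,0,0,0,0,0,0.45,0,0,0,0,0,0,0.45,0,0,0,0,0,0,0.45,0,0,0,0,0,0]}}

```text
clock: 11.22
ee_pos: [0.4287, 0.3227, 0.0048]
eef_rot: [3.122, -0.351, -0.001]
contact_force: [-0.9, -0.0, -0.5]
gripper_width: 0.551
```

{"api": "play_rows", "payload": {"series": [0.45,0,0,-0.2,0,0,0,0.45,0,0,-0.2,0,0,0,0.45,0,0,-0.2,0,0,0,0.45,0,0,0,0,0,0]}}

```text
clock: 11.72
ee_pos: [0.4286, 0.3226, -0.0015]
eef_rot: [3.121, -0.351, -0.001]
contact_force: [0.1, -0.7, 0.3]
gripper_width: 0.556
```

{"api": "play_rows", "payload": {"series": [0.45,0,0,-0.2,0,0,0,0.45,0,0,-0.1,0,0,0,0.45,0,0,-0.1,0,0,0,0.45,0,0,0,0,0,0]}}

```text
clock: 12.22
ee_pos: [0.4287, 0.3227, -0.0052]
eef_rot: [3.122, -0.351, -0.001]
contact_force: [-0.9, -0.8, 0.4]
gripper_width: 0.547
```

```bash
python3 - <<'E'
from h import *
snap('scene','s8',(440,230,540,330),6)
E
```

```text
(no output)
```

View pics/s8.png

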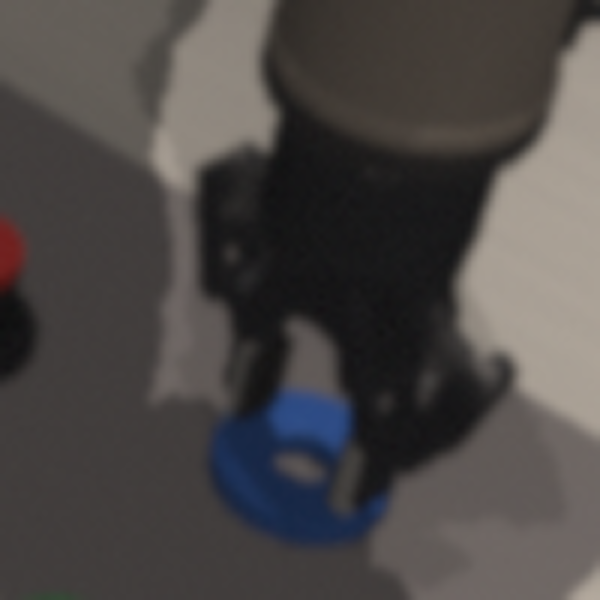

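{"api": "play_rows", "payload": {"series": [0.45,0,0,-0.1,0,0,0,0.45,0,0,-0.1,0,0,0,0.45,0,0,0,0,0,0]}}

```text
clock: 12.65
ee_pos: [0.4289, 0.3228, -0.0055]
eef_rot: [3.122, -0.351, 0.0]
contact_force: [-12.0, -8.5, 45.2]
gripper_width: 0.544
```

{"api": "play_rows", "payload": {"series": [0.45,0,0,1,0,0,0,0,0,0,1,0,0,0,0,0,0,0,0,0,0,0,0,0,0,0,0,0,0,0,0,-1.5,0,0,0,0,0,0,-1,0,0,0,0,0,0,-0.5,0,0,0,0,0,0,0,0,0,0]}}

```text
clock: 13.65
ee_pos: [0.4284, 0.3225, -0.0179]
eef_rot: [3.121, -0.35, -0.002]
contact_force: [0.9, -0.1, 0.7]
gripper_width: 0.998
```

```bash
python3 - <<'E'
from h import *
snap('scene','s9',(440,230,540,330),6)
E
```

```text
(no output)
```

View pics/s9.png

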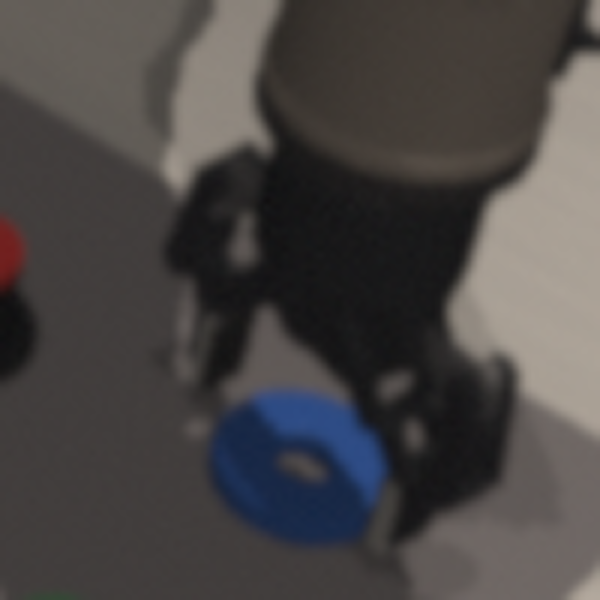

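{"api": "play_rows", "payload": {"series": [0.2,0,0,0,0,0,0,0.5,0,0,0,0,0,0,0.5,0,0,0,0,0,0,0.5,0,0,0,0,0,0,0.5,0,0,0,0,0,0], "newtons": 40}}

```text
clock: 14.32
ee_pos: [0.429, 0.3229, -0.0163]
eef_rot: [-3.122, 0.351, -0.0]
contact_force: [-3.1, -2.4, 14.3]
gripper_width: 0.773
```

{"api": "play_rows", "payload": {"series": [0.6,0,0,0,0,0,0,0.6,0,0,1,0,0,0,0.6,0,0,3,0,0,0,0.6,0,0,4,0,0,0,0.6,0,0,4,0,0,0,0.6,0,0,0,0,0,0], "newtons": 60}}

```text
clock: 15.08
ee_pos: [0.4302, 0.3239, 0.1061]
eef_rot: [-3.118, 0.351, -0.005]
contact_force: [-1.0, 0.1, -2.1]
gripper_width: 0.768
```

```bash
python3 - <<'E'
from h import *
snap('scene','s10',(440,170,560,290),5)
E
```

```text
(no output)
```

View pics/s10.png

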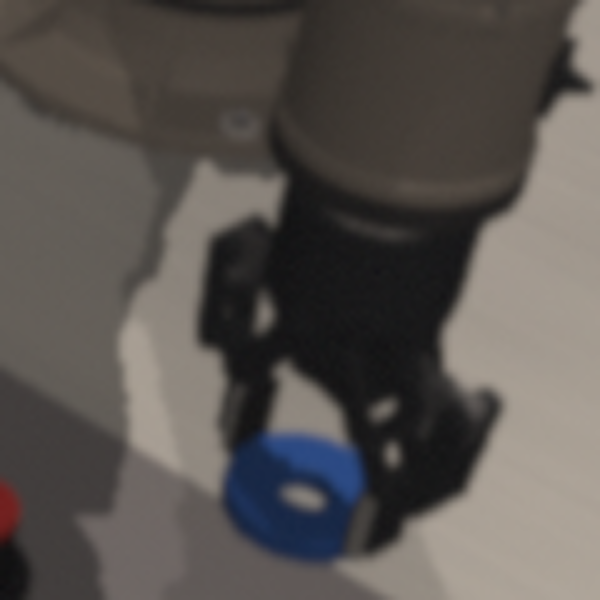

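```bash
python3 - <<'E'
from h import *
s=cv2.imread('pics/raw_s10.png')
H['blue']=((100,120,30),(128,255,255))
for z in (.12,.125,.13,.135):
    det('scene','blue',z,s,(470,240,530,290)); print(at('scene',500.0,268.6,z))
E
```

```text
scene blue [498.9 268.3] [23.7 27.4] [0.4178 0.316  0.12  ]
[0.41697695 0.31805169 0.12      ]
scene blue [498.9 268.3] [23.7 27.4] [0.4229 0.3181 0.125 ]
[0.42200453 0.32015238 0.125     ]
scene blue [498.9 268.3] [23.7 27.4] [0.4279 0.3202 0.13  ]
[0.42703211 0.32225307 0.13      ]
scene blue [498.9 268.3] [23.7 27.4] [0.4329 0.3223 0.135 ]
[0.43205969 0.32435375 0.135     ]
```

{"api": "play_rows", "payload": {"series": [0.6,0.9,-4.5,1,0,0,0,0.6,0.9,-4.5,1,0,0,0,0.6,0.9,-4.5,0,0,0,0,0.6,0.9,-4.5,0,0,0,0,0.6,0.9,-4.5,0,0,0,0,0.6,0.9,-4.5,0,0,0,0,0.6,0.9,-4.5,0,0,0,0,0.6,0.9,-4.5,0,0,0,0,0.6,0.5,-2.5,0,0,0,0,0.6,0,0,0,0,0,0,0.6,0,0,0,0,0,0]}}

```text
clock: 16.5
ee_pos: [0.5052, -0.0617, 0.1221]
eef_rot: [3.122, -0.35, -0.003]
contact_force: [0.2, 0.9, -0.9]
gripper_width: 0.755
```

```bash
python3 - <<'E'
from h import *
snap('scene','s11',(280,120,400,240),5)
o=bot.observe();print(o['ee_pos'],o['contact_force'])
E
```

```text
[ 0.50530481 -0.06144386  0.12222567] [-0.34252414  0.41074662 -1.32697463]
```

View pics/s11.png

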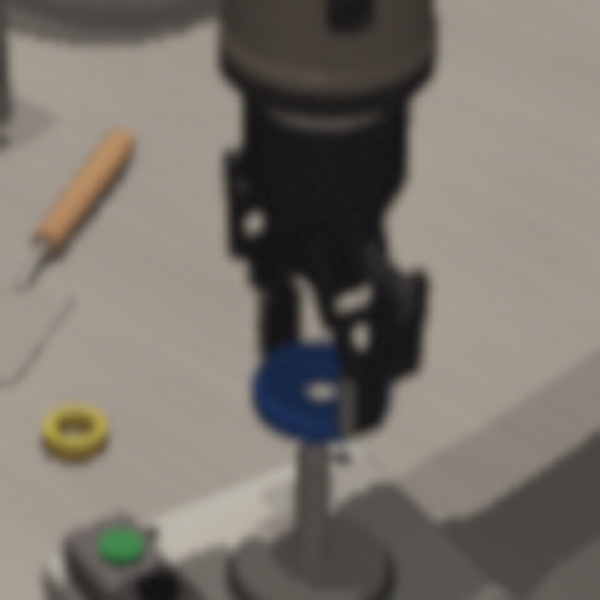

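```bash
python3 - <<'E'
from h import *
s=cv2.imread('pics/raw_s11.png')
for z in (.14,.145,.15,.155): print(z,at('scene',344.2,198.2,z))
for p in ([.507,-.0615,.114],[.507,-.0615,.04],[.507,-.0615,.15]):print((proj('scene',p)-[280,120])*5)
E
```

```text
0.14 [ 0.49761556 -0.06563369  0.14      ]
0.145 [ 0.50228908 -0.06123948  0.145     ]
0.15 [ 0.5069626  -0.05684526  0.15      ]
0.155 [ 0.51163612 -0.05245105  0.155     ]
[312.43218382 445.88219355]
[309.60335945 561.43946639]
[313.88076904 386.70759089]
```

{"api": "play_rows", "payload": {"series": [0.6,0.2,0,-1.5,0,0,0,0.6,0,0,-1.5,0,0,0,0.6,0,0,-1,0,0,0,0.6,0,0,-1,0,0,0,0.6,0,0,0,0,0,0]}}

```text
clock: 17.18
ee_pos: [0.5072, -0.0623, 0.0719]
eef_rot: [3.122, -0.351, -0.003]
contact_force: [0.7, -0.3, -0.9]
gripper_width: 0.761
```

```bash
python3 - <<'E'
from h import *
snap('scene','s12',(280,120,400,240),5)
E
```

```text
(no output)
```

View pics/s12.png

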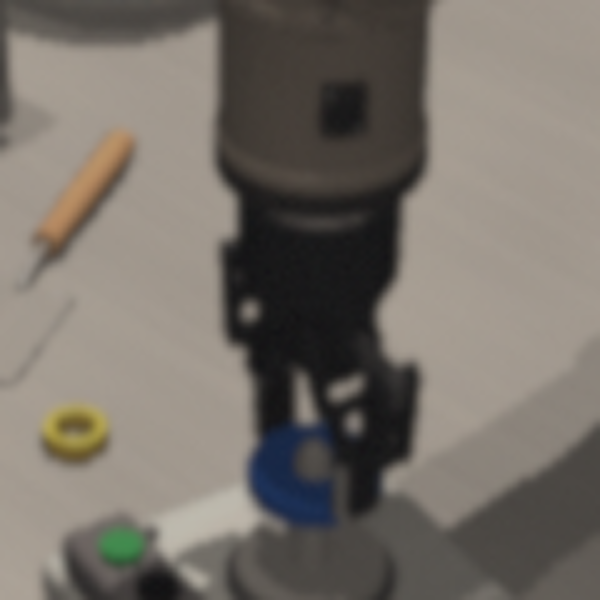

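{"api": "play_rows", "payload": {"series": [0.6,0,0,-1.2,0,0,0,0.6,0,0,-1,0,0,0,0.6,0,0,-0.6,0,0,0,0.6,0,0,-0.4,0,0,0,0.6,0,0,0,0,0,0]}}

```text
clock: 17.85
ee_pos: [0.5076, -0.0623, 0.0405]
eef_rot: [3.122, -0.351, -0.002]
contact_force: [0.4, 0.2, -0.5]
gripper_width: 0.76
```

{"api": "play_rows", "payload": {"series": [0.6,0,0,-0.5,0,0,0,0.6,0,0,-0.4,0,0,0,0.6,0,0,0,0,0,0,0.3,0,0,0,0,0,0,0,0,0,0,0,0,0,0,0,0,0,0,0,0,0,0,0,0,0,0,0,0,0,0,3,0,0,0,0,0,0,4,0,0,0,0,0,0,4,0,0,0]}}

```text
clock: 19.1
ee_pos: [0.5075, -0.0623, 0.143]
eef_rot: [3.122, -0.351, -0.001]
contact_force: [1.5, -0.1, 0.1]
gripper_width: 1.004
```

```bash
python3 - <<'E'
from h import *
snap('scene','s13',(280,150,400,270),5)
E
```

```text
(no output)
```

View pics/s13.png

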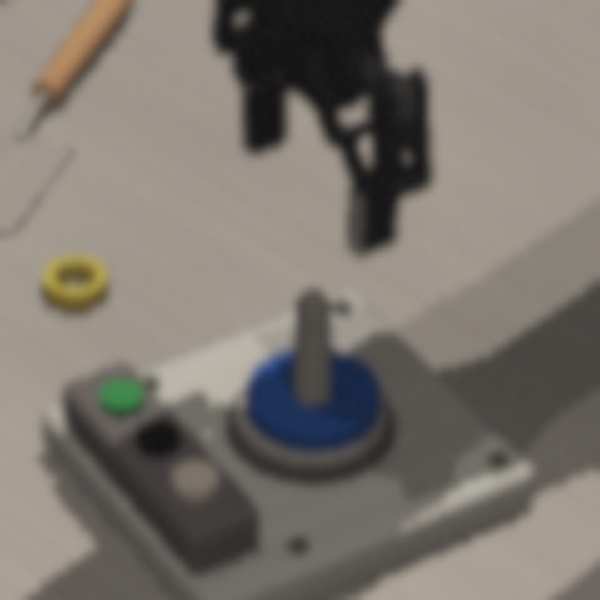

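```bash
cat >> h.py <<'E'
def ell(cam,pts,z):
    (u,v),ax,_=cv2.fitEllipse(np.array(pts,np.float32)); print(cam,u,v,ax,at(cam,u,v,z))
E
python3 - <<'E'
from h import *
t=bot.get_image('top');s=bot.get_image('scene');cv2.imwrite('pics/t14.png',t);cv2.imwrite('pics/s14.png',s)
a=cv2.resize(t[230:285,195:255],None,fx=7,fy=7,interpolation=3);b=cv2.resize(s[275:330,370:425],None,fx=7,fy=7,interpolation=3)
cv2.imwrite('pics/c14.png',np.hstack([a,b]))
for im,n,bx in((t,'top',(200,235,255,280)),(s,'scene',(375,285,420,320))):
    g=cv2.cvtColor(im,cv2.COLOR_BGR2GRAY)
    for th in (120,135,150):
        m=(g>th).astype(np.uint8);k=np.zeros_like(m);k[bx[1]:bx[3],bx[0]:bx[2]]=1;m*=k
        c=max(cv2.findContours(m,0,1)[0],key=cv2.contourArea);e=cv2.fitEllipse(c);print(n,th,e,at(n,*e[0],.011))
E
```

```text
top 120 ((226.21006774902344, 256.2381896972656), (26.99399185180664, 27.291044235229492), 50.80769348144531) [0.56831887 0.17356431 0.011     ]
top 135 ((226.30445861816406, 256.2678527832031), (26.36695098876953, 26.911277770996094), 59.924991607666016) [0.56825625 0.17335963 0.011     ]
top 150 ((226.38011169433594, 256.271484375), (25.669567108154297, 26.22927474975586), 39.29542541503906) [0.56824946 0.17319662 0.011     ]
scene 120 ((396.9742736816406, 302.07275390625), (20.381736755371094, 26.947725296020508), 99.93419647216797) [0.56488162 0.16924736 0.011     ]
scene 135 ((396.939453125, 302.3106689453125), (19.351757049560547, 26.27219581604004), 98.96786499023438) [0.56548483 0.169656   0.011     ]
scene 150 ((396.9637145996094, 302.2585754394531), (18.69037628173828, 24.89093017578125), 100.76836395263672) [0.56532602 0.16959277 0.011     ]
```

View pics/c14.png

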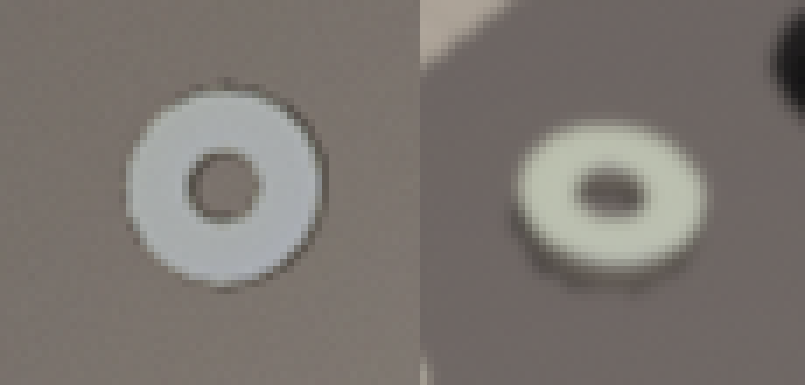

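{"api": "play_rows", "payload": {"series": [0,1,4,0,0,0,0,0,1,4,0,0,0,0,0,1,4,0,0,0,0,0,1,4,0,0,0,0,0,1,4,-1.5,0,0,0,0,0.95,3.4,-3,0,0,0,0,0,0,-4,0,0,0,0,0,0,-4,0,0,0,0,0,0,-2,0,0,0,0,0,0,-1,0,0,0,0,0,0,0,0,0,0]}}

```text
clock: 20.62
ee_pos: [0.5673, 0.1716, -0.0132]
eef_rot: [3.122, -0.351, -0.001]
contact_force: [0.6, -0.5, 0.1]
gripper_width: 1.0
```

```bash
python3 - <<'E'
from h import *
snap('scene','s15',(350,230,450,330),6)
E
```

```text
(no output)
```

View pics/s15.png

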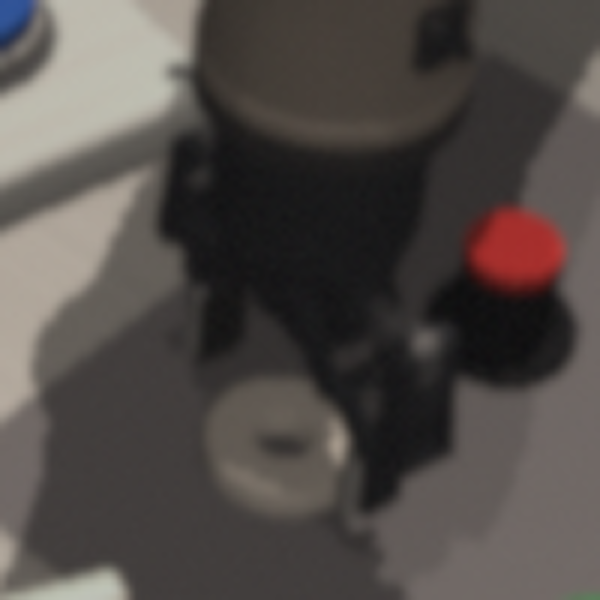

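{"api": "play_rows", "payload": {"series": [0.2,0,0,0,0,0,0,0.6,0,0,0,0,0,0,0.6,0,0,0,0,0,0,0.6,0,0,0,0,0,0,0.6,0,0,0,0,0,0,0.6,0,0,0,0,0,0], "newtons": 50}}

```text
clock: 21.42
ee_pos: [0.568, 0.1719, -0.0114]
eef_rot: [-3.122, 0.351, -0.002]
contact_force: [-7.3, -2.7, 20.6]
gripper_width: 0.669
```

{"api": "play_rows", "payload": {"series": [0.7,0,0,0.5,0,0,0,0.7,0,0,2,0,0,0,0.7,0,0,4,0,0,0,0.7,0,0,4,0,0,0,0.7,0,0,3,0,0,0,0.7,-1,-4,0,0,0,0,0.7,-1,-4,0,0,0,0,0.7,-1,-4,0,0,0,0,0.7,-1,-4,0,0,0,0,0.7,-1,-4,0,0,0,0,0.7,-1,-3.3,0,0,0,0,0.7,0,0,0,0,0,0], "newtons": 60}}

```text
clock: 22.92
ee_pos: [0.5066, -0.0639, 0.123]
eef_rot: [3.12, -0.357, 0.001]
contact_force: [0.2, 1.3, -0.5]
gripper_width: 0.654
```

```bash
python3 - <<'E'
from h import *
snap('scene','s16',(280,120,400,240),5)
E
```

```text
(no output)
```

View pics/s16.png

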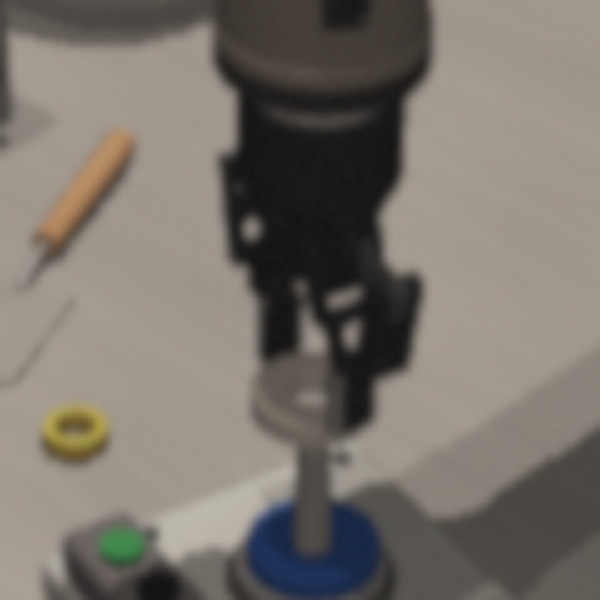

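{"api": "play_rows", "payload": {"series": [0.7,0,0.15,-1.5,0,0,0,0.7,0,0,-1,0,0,0,0.7,0,0,-1,0,0,0,0.7,0,0,-1,0,0,0,0.7,0,0,-1,0,0,0,0.7,0,0,-1,0,0,0,0.7,0,0,-0.5,0,0,0,0.7,0,0,0,0,0,0]}}

```text
clock: 23.98
ee_pos: [0.5066, -0.0601, 0.0504]
eef_rot: [3.121, -0.35, -0.004]
contact_force: [1.0, -6.9, -5.0]
gripper_width: 0.657
```

{"api": "play_rows", "payload": {"series": [0.7,0,-0.2,0,0,0,0,0.7,0,0,0,0,0,0,0.35,0,0,0,0,0,0,0,0,0,0,0,0,0,0,0,0,0,0,0,0,0,0,0,0,0,0,0,0,0,0,0,0,0,0,0,0,3,0,0,0,0,0,0,4,0,0,0,0,0,0,3,0,0,0]}}

```text
invalid input at $.series: expected a multiple of 7 numbers
```

```bash
python3 - <<'E'
from h import *
snap('scene','s17',(280,150,400,270),5)
t=bot.get_image('top');s=bot.get_image('scene')
det('top','green',.011,t,(135,235,190,285));det('scene','green',.011,s,(425,315,475,360))
det('top','yellow',.011,t,(395,265,450,315));det('scene','yellow',.011,s,(275,190,315,225))
E
```

```text
top green [160.6 258. ] [18.4 19.3] [0.5637 0.3147 0.011 ]
scene green [449.6 338.7] [14.9 17.8] [0.5644 0.3142 0.011 ]
top yellow [422.9 290.9] [15.5 15.9] [ 0.4971 -0.2477  0.011 ]
scene yellow [294.7 206. ] [ 8.4 11.5] [ 0.4971 -0.249   0.011 ]
```

View pics/s17.png

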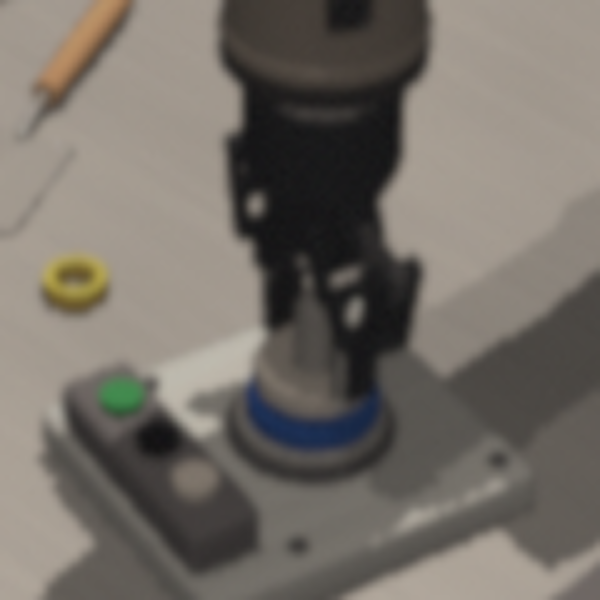

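Refused (miscounted); the white ring is still held just above the blue. Resending.

{"api": "play_rows", "payload": {"series": [0.7,0,-0.2,0,0,0,0,0.7,0,0,0,0,0,0,0.35,0,0,0,0,0,0,0,0,0,0,0,0,0,0,0,0,0,0,0,0,0,0,0,0,0,0,0,0,0,0,3,0,0,0,0,0,0,4,0,0,0,0,0,0,3,0,0,0]}}

```text
clock: 25.25
ee_pos: [0.5074, -0.0618, 0.1533]
eef_rot: [3.122, -0.351, 0.001]
contact_force: [0.8, 0.3, 0.3]
gripper_width: 0.998
```

```bash
python3 - <<'E'
from h import *
snap('scene','s18',(280,150,400,270),5)
E
```

```text
(no output)
```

View pics/s18.png

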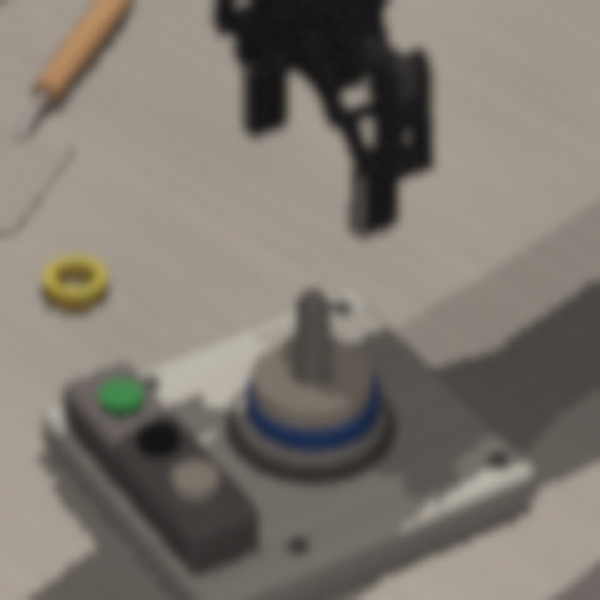

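{"api": "play_rows", "payload": {"series": [0,0.6,4.2,0,0,0,0,0,0.6,4.2,0,0,0,0,0,0.6,4.2,0,0,0,0,0,0.6,4.2,0,0,0,0,0,0.6,4.2,0,0,0,0,0,0.7,4.2,0,0,0,0,0,0.7,4.2,-1,0,0,0,0,0.7,4.2,-2,0,0,0,0,0.6,3.9,-3,0,0,0,0,0,0,-4,0,0,0,0,0,0,-3.5,0,0,0,0,0,0,-1.5,0,0,0]}}

```text
clock: 26.8
ee_pos: [0.5632, 0.3126, -0.0004]
eef_rot: [3.12, -0.35, -0.004]
contact_force: [0.6, -0.7, -0.3]
gripper_width: 1.001
```

{"api": "play_rows", "payload": {"series": [0,0,0,-1.3,0,0,0,0,0,0,0,0,0,0]}}

```text
clock: 27.05
ee_pos: [0.5643, 0.3131, -0.0113]
eef_rot: [3.121, -0.351, -0.001]
contact_force: [0.5, 0.2, 0.2]
gripper_width: 0.997
```

```bash
python3 - <<'E'
from h import *
snap('scene','s19',(400,260,500,360),6)
E
```

```text
(no output)
```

View pics/s19.png

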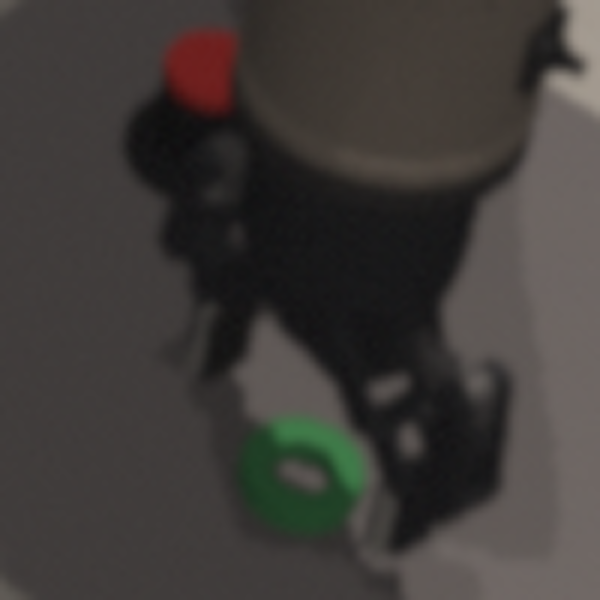

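{"api": "play_rows", "payload": {"series": [0.2,0,0,0,0,0,0,0.4,0,0,0,0,0,0,0.7,0,0,0,0,0,0,0.7,0,0,0,0,0,0,0.7,0,0,0,0,0,0,0.7,0,0,0,0,0,0], "newtons": 50}}

```text
clock: 27.85
ee_pos: [0.5646, 0.3134, -0.0102]
eef_rot: [-3.122, 0.351, -0.0]
contact_force: [-3.3, -1.9, 12.9]
gripper_width: 0.476
```

{"api": "play_rows", "payload": {"series": [0.8,0,0,0.5,0,0,0,0.8,0,0,2,0,0,0,0.8,0,0,4,0,0,0,0.8,0,0,4,0,0,0,0.8,0,0,3,0,0,0,0.8,-0.6,-4,0,0,0,0,0.8,-0.6,-4,0,0,0,0,0.8,-0.6,-4,0,0,0,0,0.8,-0.6,-4,0,0,0,0,0.8,-0.6,-4,0,0,0,0,0.8,-0.6,-4,0,0,0,0,0.8,-0.6,-4,0,0,0], "newtons": 60}}

```text
invalid input at $.series: expected a multiple of 7 numbers
```

{"api": "play_rows", "payload": {"series": [0.8,-0.7,-4,0,0,0,0,0.8,-0.8,-4,0,0,0,0,0.8,0,-1.5,0,0,0,0,0.8,0,0,0,0,0,0,0.8,0,0,0,0,0,0]}}

```text
clock: 28.48
ee_pos: [0.5501, 0.2166, -0.0102]
eef_rot: [3.12, -0.353, 0.001]
contact_force: [-0.8, -9.7, 14.9]
gripper_width: 0.474
```

```bash
python3 - <<'E'
from h import *
snap('scene','s20',(280,120,400,240),5)
E
```

```text
(no output)
```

View pics/s20.png

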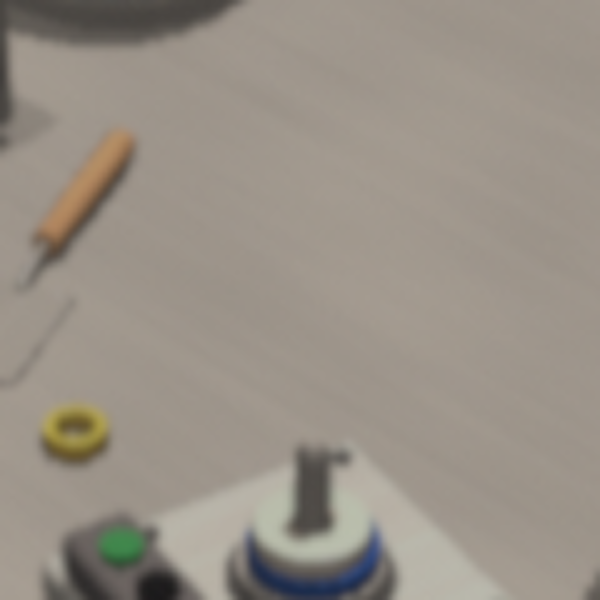

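The lift was refused for a bad row count but the follow-up sideways move ran, so the ring was dragged along the mat. I'll check for damage.

```bash
python3 - <<'E'
from h import *
snap('scene','s21',(340,200,520,360),4)
E
```

```text
(no output)
```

View pics/s21.png

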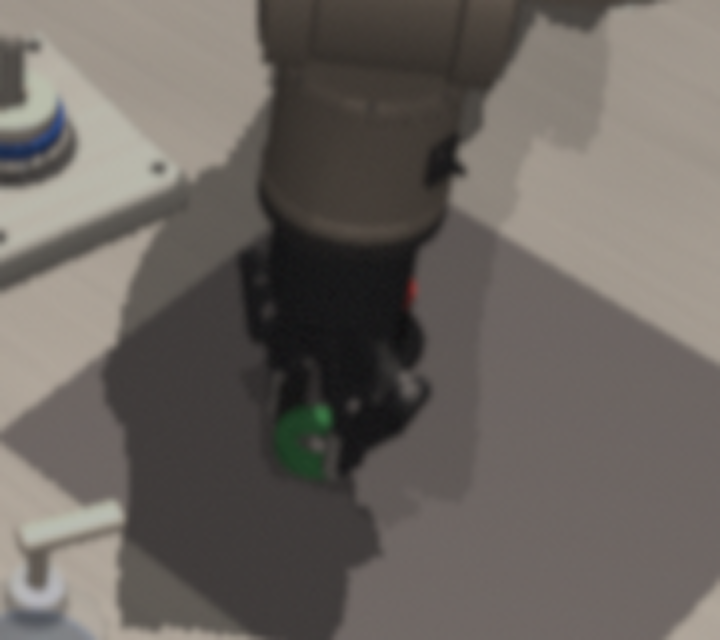

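{"api": "play_rows", "payload": {"series": [0.8,0,0,0.5,0,0,0,0.8,0,0,2,0,0,0,0.8,0,0,4,0,0,0,0.8,0,0,4,0,0,0,0.8,0,0,3,0,0,0,0.8,-0.7,-4,0,0,0,0,0.8,-0.7,-4,0,0,0,0,0.8,-0.7,-4,0,0,0,0,0.8,-0.7,-4,0,0,0,0,0.8,-0.7,-4,0,0,0,0,0.8,-0.7,-4,0,0,0,0,0.8,-0.1,-3.8,0,0,0,0], "newtons": 60}}

```text
clock: 30.08
ee_pos: [0.506, -0.0609, 0.1251]
eef_rot: [-3.122, 0.351, -0.001]
contact_force: [0.0, 0.6, -1.1]
gripper_width: 0.473
```

```bash
python3 - <<'E'
from h import *
snap('scene','s22',(280,120,400,240),5);print(bot.observe()['ee_pos'])
E
```

```text
[ 0.50569718 -0.06597667  0.12509961]
```

View pics/s22.png

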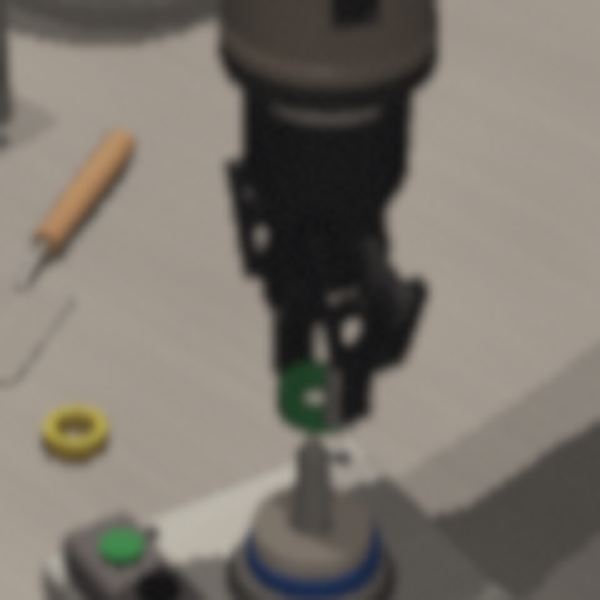

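{"api": "play_rows", "payload": {"series": [0.8,0,0,0,0,0,0,0.8,0,0,0,0,0,0]}}

```text
clock: 30.38
ee_pos: [0.5065, -0.0587, 0.1244]
eef_rot: [-3.122, 0.349, -0.0]
contact_force: [-0.8, 0.8, -0.3]
gripper_width: 0.473
```

```bash
python3 - <<'E'
from h import *
snap('scene','s23',(310,170,370,230),10);print(bot.observe()['ee_pos'])
E
```

```text
[ 0.50648995 -0.05858542  0.1242198 ]
```

View pics/s23.png

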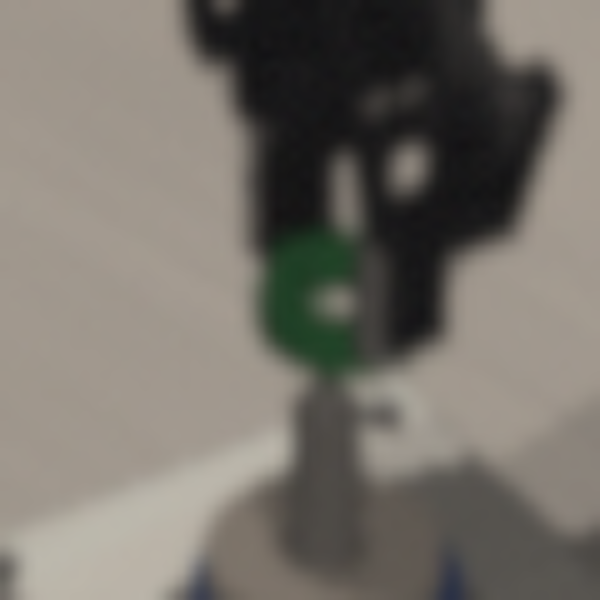

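{"api": "play_rows", "payload": {"series": [0.8,0.05,-0.3,-1,0,0,0,0.8,0,0,-1,0,0,0,0.8,0,0,-1,0,0,0,0.8,0,0,-1,0,0,0,0.8,0,0,0,0,0,0]}}

```text
clock: 31.05
ee_pos: [0.5063, -0.0627, 0.0828]
eef_rot: [3.122, -0.351, -0.003]
contact_force: [-0.2, -0.4, -0.5]
gripper_width: 0.468
```

```bash
python3 - <<'E'
from h import *
snap('scene','s24',(310,170,370,230),10);print(bot.observe()['ee_pos'])
E
```

```text
[ 0.50653392 -0.06275305  0.08334731]
```

View pics/s24.png

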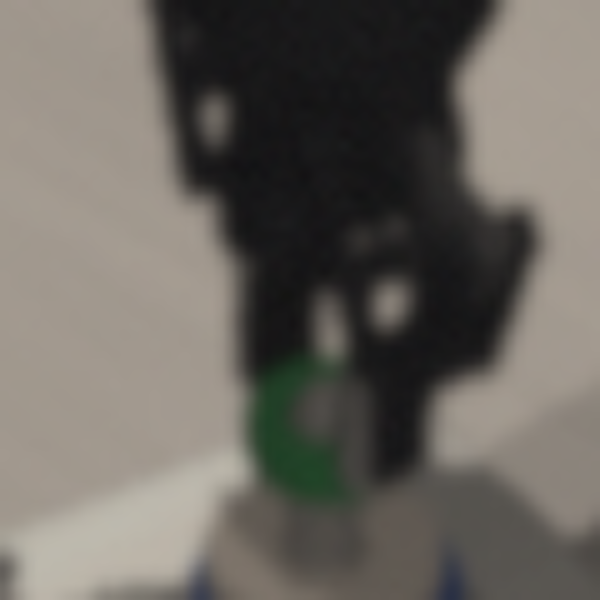

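{"api": "play_rows", "payload": {"series": [0.8,0,0,-1,0,0,0,0.8,0,0,-0.8,0,0,0,0.8,0,0,0,0,0,0,0.8,0,0,0,0,0,0]}}

```text
clock: 31.6
ee_pos: [0.5068, -0.0628, 0.0658]
eef_rot: [3.122, -0.351, -0.001]
contact_force: [0.0, -0.6, -0.2]
gripper_width: 0.473
```

Release, retreat.

{"api": "play_rows", "payload": {"series": [0.8,0,0,-0.5,0,0,0,0.5,0,0,0,0,0,0,0,0,0,0,0,0,0,0,0,0,0,0,0,0,0,0,0,0,0,0,0,0,0,0,0,0,0,0,0,0,0,3,0,0,0,0,0,0,4,0,0,0,0,0,0,2,0,0,0]}}

```text
clock: 32.72
ee_pos: [0.5074, -0.0629, 0.1527]
eef_rot: [3.122, -0.351, 0.002]
contact_force: [0.1, -0.9, -0.1]
gripper_width: 1.001
```

```bash
python3 - <<'E'
from h import *
snap('scene','s25',(280,150,400,270),5)
s=bot.get_image('scene');t=bot.get_image('top')
det('scene','yellow',.011,s,(275,190,315,225));det('top','yellow',.011,t,(385,255,460,325))
E
```

```text
scene yellow [294.7 205.9] [ 8.4 11.5] [ 0.4969 -0.2492  0.011 ]
top yellow [422.9 290.9] [15.6 15.9] [ 0.497  -0.2477  0.011 ]
```

View pics/s25.png

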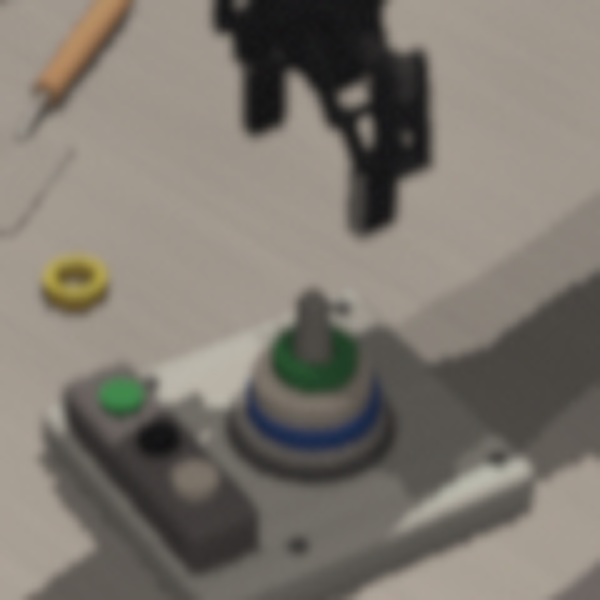

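```bash
python3 - <<'E'
from h import *
snap('top','t26',(390,260,530,400),5)
print(at('top',453,293,0.002))
E
```

```text
[ 0.49307831 -0.31373921  0.002     ]
```

{"api": "play_rows", "payload": {"series": [0.35,-0.2,-4,0,0,0,0,0.35,-0.2,-4,0,0,0,0,0.35,-0.2,-4,0,0,0,0,0.35,-0.2,-4,-1,0,0,0,0.35,-0.2,-2.6,-3,0,0,0,0.35,0,0,-4,0,0,0,0.35,0,0,-4,0,0,0,0.35,0,0,-2,0,0,0,0.35,0,0,0,0,0,0,0.35,0,0,0,0,0,0]}}

```text
clock: 34.17
ee_pos: [0.4968, -0.2489, 0.011]
eef_rot: [3.122, -0.351, -0.001]
contact_force: [0.2, 0.0, 0.1]
gripper_width: 0.654
```

```bash
python3 - <<'E'
from h import *
snap('scene','s26',(250,130,350,230),6)
E
```

```text
(no output)
```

View pics/s26.png

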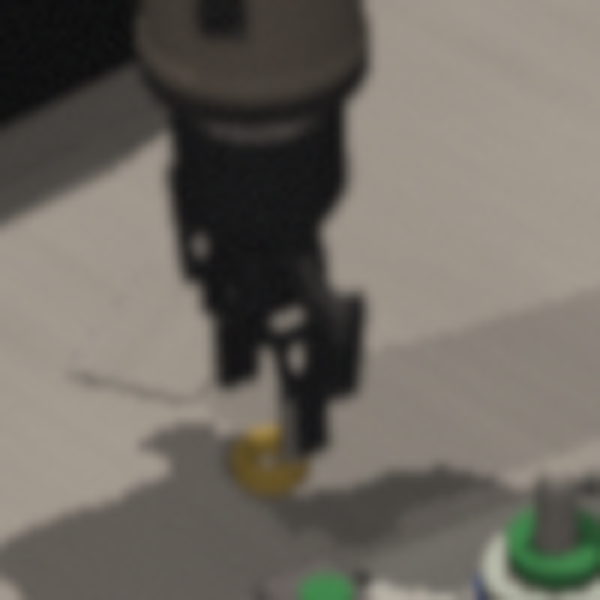

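View pics/t26.png

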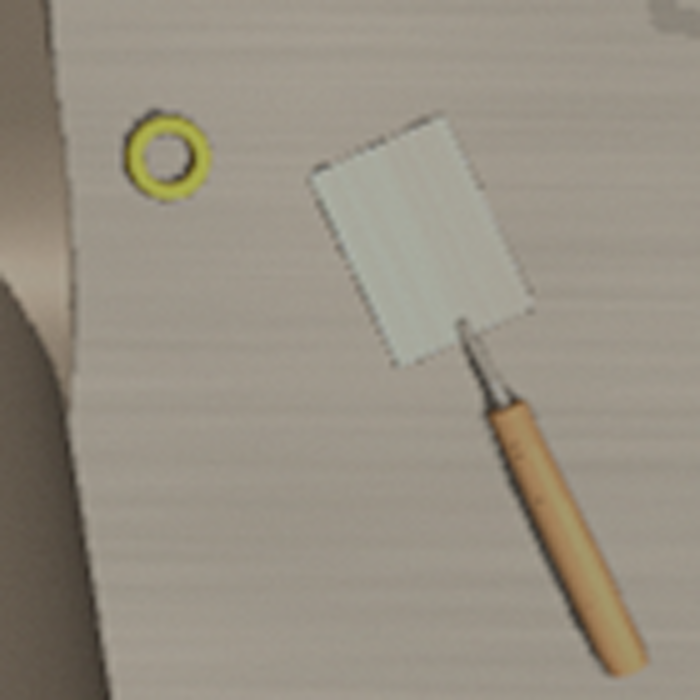

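{"api": "play_rows", "payload": {"series": [0.35,0,0,-1,0,0,0,0.35,0,0,-0.8,0,0,0,0.35,0,0,-0.5,0,0,0,0.35,0,0,0,0,0,0,0.5,0,0,0,0,0,0,0.8,0,0,0,0,0,0,0.8,0,0,0,0,0,0,0.8,0,0,0,0,0,0], "newtons": 50}}

```text
clock: 35.22
ee_pos: [0.497, -0.2489, -0.0116]
eef_rot: [3.122, -0.351, -0.0]
contact_force: [-2.5, 1.0, 7.9]
gripper_width: 0.392
```

{"api": "play_rows", "payload": {"series": [0.9,0,0,0.5,0,0,0,0.9,0,0,3,0,0,0,0.9,0,0,4,0,0,0,0.9,0,0,4,0,0,0,0.9,0,0,3,0,0,0,0.9,0.2,4,0,0,0,0,0.9,0.2,4,0,0,0,0,0.9,0.2,4,0,0,0,0,0.9,0.2,4,0,0,0,0,0.9,0.2,2.7,0,0,0,0,0.9,0,0,0,0,0,0,0.9,0,0,0,0,0,0], "newtons": 60}}

```text
clock: 36.72
ee_pos: [0.5067, -0.0624, 0.133]
eef_rot: [3.121, -0.351, -0.001]
contact_force: [-0.7, -0.2, 0.0]
gripper_width: 0.384
```

```bash
python3 - <<'E'
from h import *
snap('scene','s27',(290,150,390,250),6);print(bot.observe()['ee_pos'])
E
```

```text
[ 0.50665116 -0.06268971  0.13290571]
```

View pics/s27.png

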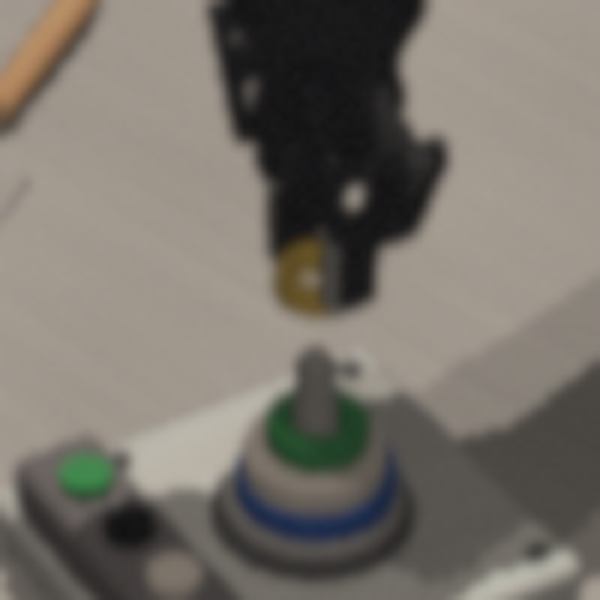

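{"api": "play_rows", "payload": {"series": [0.9,0,0.05,-1.2,0,0,0,0.9,0,0,-1,0,0,0,0.9,0,0,-1,0,0,0,0.9,0,0,-1,0,0,0,0.9,0,0,-0.9,0,0,0,0.9,0,0,-0.5,0,0,0,0.9,0,0,0,0,0,0,0.9,0,0,0,0,0,0]}}

```text
clock: 37.78
ee_pos: [0.507, -0.0613, 0.077]
eef_rot: [3.122, -0.351, -0.0]
contact_force: [-0.7, -0.1, 0.3]
gripper_width: 0.388
```

```bash
python3 - <<'E'
from h import *
snap('scene','s28',(310,170,370,230),10)
E
```

```text
(no output)
```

View pics/s28.png

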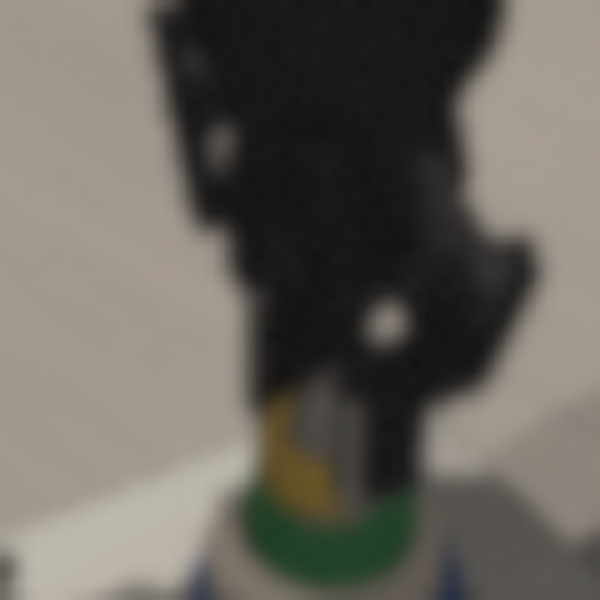

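{"api": "play_rows", "payload": {"series": [0.9,0,0,-0.4,0,0,0,0.9,0,0,0,0,0,0,0.5,0,0,0,0,0,0,0,0,0,0,0,0,0,0,0,0,0,0,0,0,0,0,0,0,0,0,0,0,0,0,0,0,0,0,0,0,0,3,0,0,0,0,0,0,4,0,0,0,0,0,0,2,0,0,0]}}

```text
clock: 39.08
ee_pos: [0.5074, -0.0614, 0.1647]
eef_rot: [3.122, -0.351, 0.002]
contact_force: [-1.0, -1.0, -0.5]
gripper_width: 1.001
```

```bash
python3 - <<'E'
from h import *
snap('scene','s29',(280,150,400,270),5)
s=cv2.imread('pics/raw_s29.png');t=bot.get_image('top');cv2.imwrite('pics/t29.png',t)
H['red']=((0,130,50),(8,255,255))
det('top','red',.05,t,(195,285,240,330));det('scene','red',.05,s,(415,255,450,285))
E
```

```text
top red [213.4 307.8] [18.2 18.6] [0.4589 0.1908 0.05  ]
scene red [435.2 271.5] [13.2 15.7] [0.4603 0.1905 0.05  ]
```

View pics/s29.png

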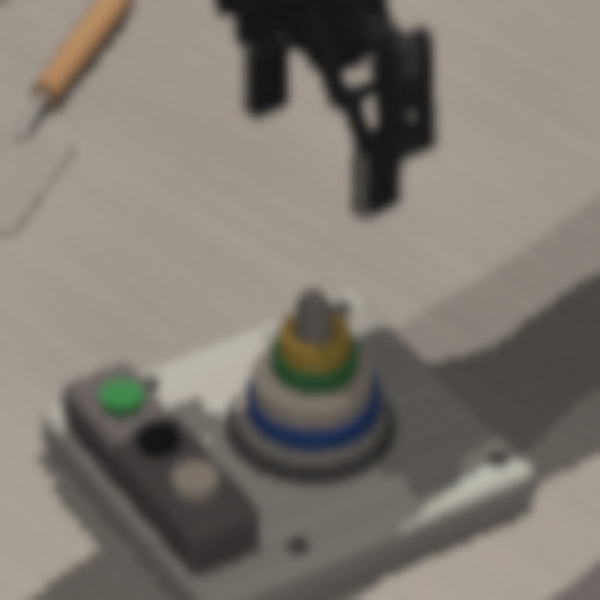

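View pics/t29.png

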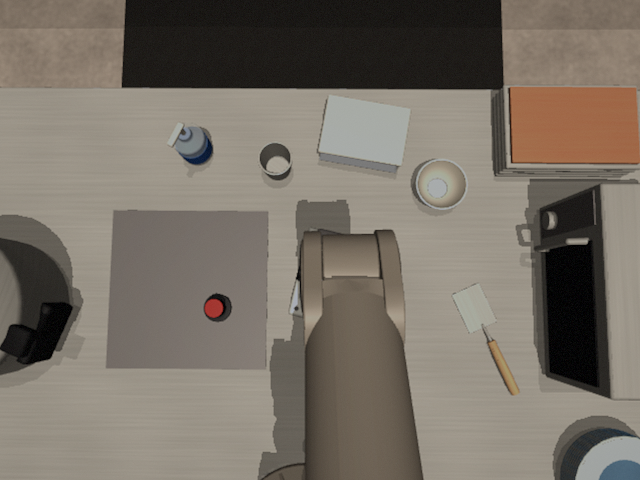

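{"api": "play_rows", "payload": {"series": [0,-0.7,4,0,0,0,0,0,-0.7,4,0,0,0,0,0,-0.7,4,0,0,0,0,0,-0.7,4,0,0,0,0,0,-0.7,4,-1,0,0,0,0,-0.7,4,-2,0,0,0,0,-0.6,1.1,-3,0,0,0,0,0,0,-4,0,0,0,0,0,0,-3,0,0,0,0,0,0,-2,0,0,0,0,0,0,-1,0,0,0,0,0,0,0,0,0,0]}}

```text
clock: 40.67
ee_pos: [0.4583, 0.1895, 0.0022]
eef_rot: [3.121, -0.351, -0.003]
contact_force: [-0.0, 0.9, 0.1]
gripper_width: 0.999
```

```bash
python3 - <<'E'
from h import *
snap('scene','s30',(380,200,480,300),6);print(bot.observe()['ee_pos'])
E
```

```text
[0.4587102  0.18969391 0.00281985]
```

View pics/s30.png

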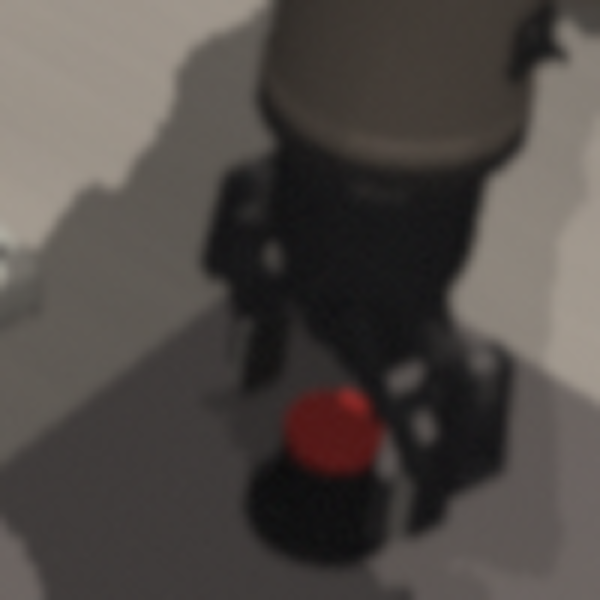

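{"api": "play_rows", "payload": {"series": [0.3,0,0,0,0,0,0,0.6,0,0,0,0,0,0,0.9,0,0,0,0,0,0,0.9,0,0,0,0,0,0,0.9,0,0,0,0,0,0,0.9,0,0,0,0,0,0], "newtons": 60}}

```text
clock: 41.48
ee_pos: [0.459, 0.1897, 0.0034]
eef_rot: [3.122, -0.351, 0.0]
contact_force: [-2.9, -1.6, 10.5]
gripper_width: 0.423
```

{"api": "play_rows", "payload": {"series": [0.9,0,0,0.5,0,0,0,0.9,0,0,3,0,0,0,0.9,0,0,4,0,0,0,0.9,0,0,4,0,0,0,0.9,0,0,3,0,0,0,0.9,0.8,-4,0,0,0,0,0.9,0.8,-4,0,0,0,0,0.9,0.8,-4,0,0,0,0,0.9,0.8,-4,0,0,0,0,0.9,0.8,-4,0,0,0,0,0.9,0.8,-4,0,0,0,0,0.9,0,-1.1,0,0,0,0], "newtons": 80}}

```text
clock: 42.98
ee_pos: [0.5068, -0.0638, 0.1479]
eef_rot: [3.121, -0.356, -0.001]
contact_force: [0.8, 0.4, -1.0]
gripper_width: 0.417
```

{"api": "play_rows", "payload": {"series": [0.9,0,0,0,0,0,0,0.9,0,0,0,0,0,0,0.9,0,0,0,0,0,0]}}

```text
clock: 43.35
ee_pos: [0.5067, -0.0601, 0.1478]
eef_rot: [3.122, -0.348, -0.001]
contact_force: [0.3, -0.2, 0.1]
gripper_width: 0.416
```

```bash
python3 - <<'E'
from h import *
snap('scene','s31',(290,150,390,250),6);print(bot.observe()['ee_pos'])
E
```

```text
[ 0.50672504 -0.06033968  0.14780863]
```

View pics/s31.png

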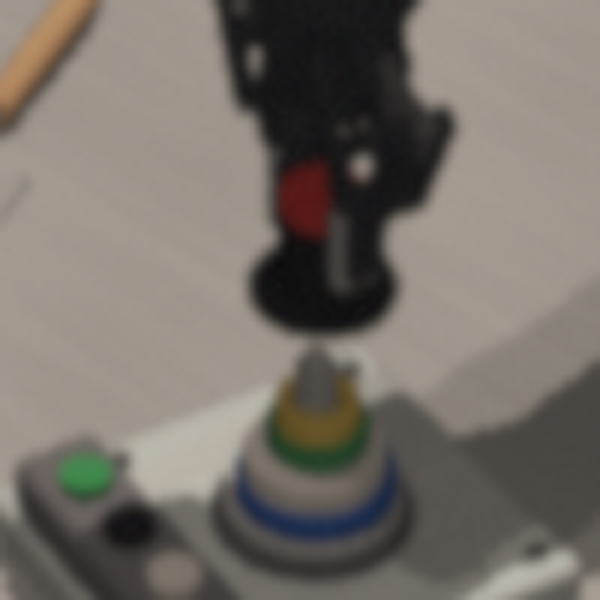

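{"api": "play_rows", "payload": {"series": [0.9,0,-0.15,-1,0,0,0,0.9,0,0,-1,0,0,0,0.9,0,0,-1,0,0,0,0.9,0,0,-1,0,0,0,0.9,0,0,-0.6,0,0,0,0.9,0,0,0,0,0,0,0.9,0,0,0,0,0,0]}}

```text
clock: 44.28
ee_pos: [0.5069, -0.0628, 0.102]
eef_rot: [3.122, -0.351, -0.0]
contact_force: [0.1, 0.5, -0.8]
gripper_width: 0.42
```

{"api": "play_rows", "payload": {"series": [0.9,0,0,-0.3,0,0,0,0.9,0,0,-0.2,0,0,0,0.9,0,0,-0.1,0,0,0,0.9,0,0,0,0,0,0]}}

```text
clock: 44.78
ee_pos: [0.5067, -0.0628, 0.0957]
eef_rot: [3.122, -0.351, -0.001]
contact_force: [0.7, 0.7, -0.8]
gripper_width: 0.417
```

{"api": "play_rows", "payload": {"series": [0.9,0,0,-0.1,0,0,0,0.9,0,0,-0.1,0,0,0,0.9,0,0,0,0,0,0]}}

```text
clock: 45.15
ee_pos: [0.5069, -0.0628, 0.0939]
eef_rot: [3.122, -0.351, -0.0]
contact_force: [-0.5, 0.5, 4.7]
gripper_width: 0.419
```

{"api": "play_rows", "payload": {"series": [0.6,0,0,0,0,0,0,0.3,0,0,0,0,0,0,0,0,0,0,0,0,0,0,0,0,0,0,0,0,0,0,0,0,0,0,0,0,0,0,0,0,0,0,0,0,0,2,0,0,0,0,0,0,3,0,0,0,0,0,0,3,0,0,0,1,0,0,0,0,0,0,1,0,0,0,0,0,0]}}

```text
clock: 46.52
ee_pos: [0.5065, -0.0628, 0.1733]
eef_rot: [3.122, -0.351, -0.001]
contact_force: [0.3, -0.7, -0.0]
gripper_width: 0.607
```

{"api": "play_rows", "payload": {"series": [1,0,0,0,0,0,0,1,0,0,0,0,0,0,1,0,0,0,0,0,0,1,0,0,0,0,0,0]}}

```text
clock: 47.02
ee_pos: [0.5067, -0.0628, 0.1736]
eef_rot: [3.122, -0.351, -0.001]
contact_force: [-0.9, 0.7, -0.1]
gripper_width: 0.001
```

```bash
python3 - <<'E'
from h import *
snap('scene','s32',(280,130,400,250),5);print(bot.observe()['ee_pos'])
print((proj('scene',[.507,-.0618,.142])-[280,130])*5)
E
```

```text
[ 0.50672532 -0.06278101  0.17367457]
[313.10194958 349.75411143]
```

View pics/s32.png

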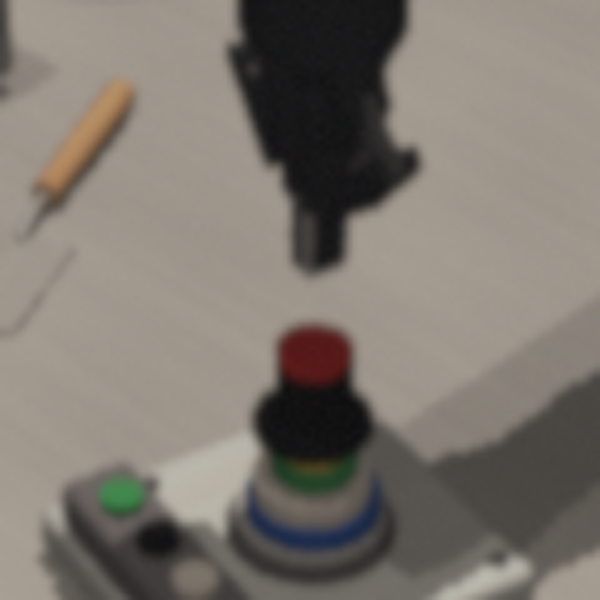

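{"api": "play_rows", "payload": {"series": [1,0,0.1,-1.5,0,0,0,1,0,0,-1,0,0,0,1,0,0,-0.5,0,0,0,1,0,0,0,0,0,0,1,0,0,0,0,0,0], "newtons": 60}}

```text
clock: 47.7
ee_pos: [0.5069, -0.0618, 0.144]
eef_rot: [3.122, -0.351, -0.0]
contact_force: [0.4, -0.8, 0.3]
gripper_width: 0.0
```

```bash
python3 - <<'E'
from h import *
snap('scene','s33',(280,130,400,250),5);print(bot.observe()['ee_pos'])
E
```

```text
[ 0.50695063 -0.06183132  0.14403989]
```

View pics/s33.png

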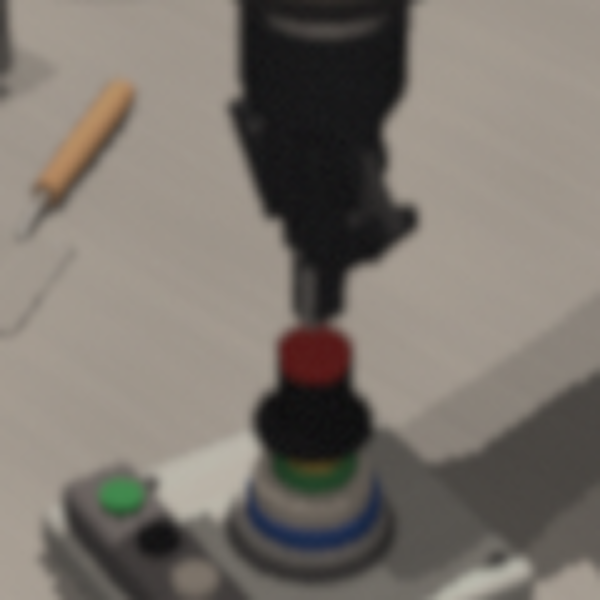

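{"api": "play_rows", "payload": {"series": [1,0,0,-0.7,0,0,0,1,0,0,-0.4,0,0,0,1,0,0,-0.2,0,0,0,1,0,0,0,0,0,0]}}

```text
clock: 48.25
ee_pos: [0.5066, -0.0618, 0.1306]
eef_rot: [3.122, -0.351, -0.002]
contact_force: [-0.2, -0.6, 0.1]
gripper_width: -0.001
```

{"api": "play_rows", "payload": {"series": [1,0,0,-0.2,0,0,0,1,0,0,-0.2,0,0,0,1,0,0,-0.1,0,0,0,1,0,0,0,0,0,0]}}

```text
clock: 48.75
ee_pos: [0.5069, -0.0618, 0.1259]
eef_rot: [3.122, -0.351, -0.001]
contact_force: [-0.3, -0.6, 3.7]
gripper_width: -0.005
```

{"api": "play_rows", "payload": {"series": [1,0,0,-0.2,0,0,0,1,0,0,-0.2,0,0,0,1,0,0,0,0,0,0]}}

```text
clock: 49.12
ee_pos: [0.507, -0.0618, 0.1219]
eef_rot: [3.122, -0.351, -0.0]
contact_force: [-1.6, 0.5, 7.0]
gripper_width: -0.003
```

{"api": "play_rows", "payload": {"series": [1,0,0,-0.2,0,0,0,1,0,0,-0.1,0,0,0,1,0,0,0,0,0,0]}}

```text
clock: 49.5
ee_pos: [0.5078, -0.0618, 0.1201]
eef_rot: [3.122, -0.351, 0.003]
contact_force: [-5.5, 1.0, 24.2]
gripper_width: 0.001
```

{"api": "play_rows", "payload": {"series": [1,0,0,-0.05,0,0,0,1,0,0,0,0,0,0,1,0,0,0,0,0,0,1,0,0,0,0,0,0,1,0,0,0,0,0,0,1,0,0,0,0,0,0,1,0,0,0,0,0,0,1,0,0,0,0,0,0,1,0,0,0,0,0,0]}}

```text
clock: 50.62
ee_pos: [0.5081, -0.0619, 0.12]
eef_rot: [3.122, -0.351, 0.004]
contact_force: [-5.9, 1.0, 30.2]
gripper_width: 0.002
```

```bash
python3 - <<'E'
from h import *
snap('scene','s34',(280,130,400,250),5)
E
```

```text
(no output)
```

View pics/s34.png

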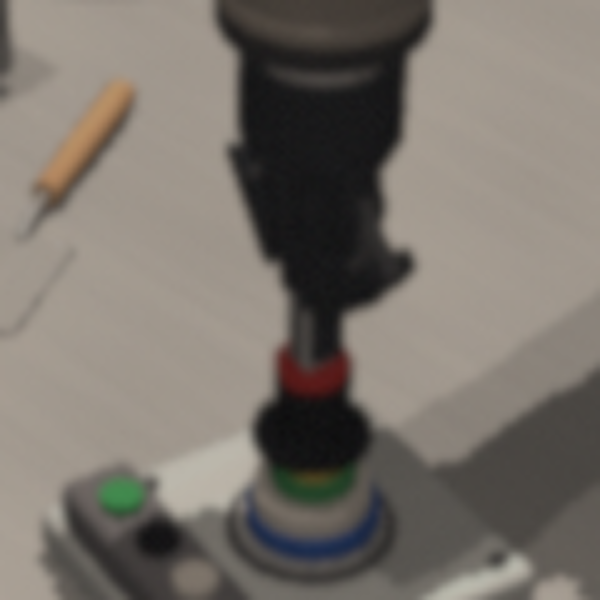

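{"api": "play_rows", "payload": {"series": [1,0,0,0.2,0,0,0,1,0,0,0.3,0,0,0,1,0,0,0.4,0,0,0,1,0,0,2,0,0,0,1,0,0,4,0,0,0,1,0,0,4,0,0,0,1,-0.8,4,2,0,0,0,1,-0.8,4,0,0,0,0,1,-0.8,4,0,0,0,0,1,-0.8,4,0,0,0,0,1,0,0,0,0,0,0,1,0,0,0,0,0,0]}}

```text
clock: 52.18
ee_pos: [0.4747, 0.0977, 0.2471]
eef_rot: [3.121, -0.351, -0.001]
contact_force: [0.5, 0.0, -1.6]
gripper_width: -0.001
```

```bash
python3 - <<'E'
from h import *
o=bot.observe();print(o['ee_pos'],o['contact_force'])
snap('scene','s35',(280,130,400,250),5);snap('top','t35')
s=cv2.imread('pics/raw_s35.png');a=cv2.imread('pics/raw_s32.png')
det('scene','red',.142,s,(325,180,365,215));det('scene','red',.142,a,(325,180,365,215))
det('top','red',.142,cv2.imread('pics/raw_t35.png'),(310,255,370,315))
E
```

```text
[0.47472506 0.09768662 0.247077  ] [ 0.46485505  0.04579071 -1.60116176]
scene red [342.4 200.3] [ 9.5 13.7] [ 0.5084 -0.0611  0.142 ]
top red [337.7 284.2] [19.3 19.6] [ 0.5067 -0.0613  0.142 ]
```

View pics/s35.png

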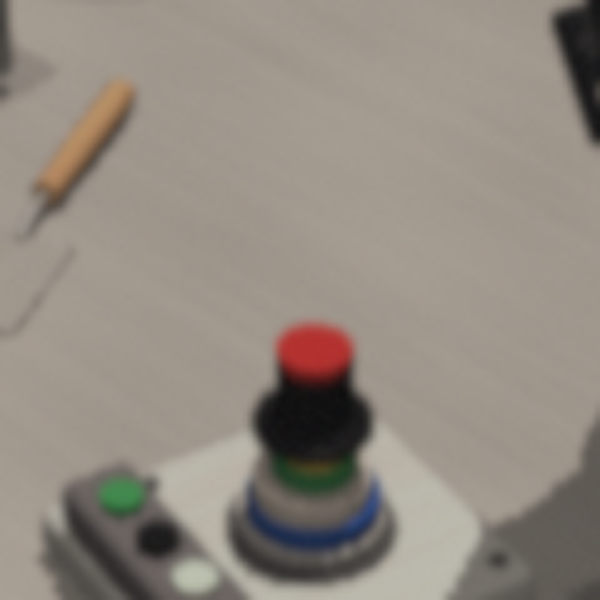

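View pics/t35.png

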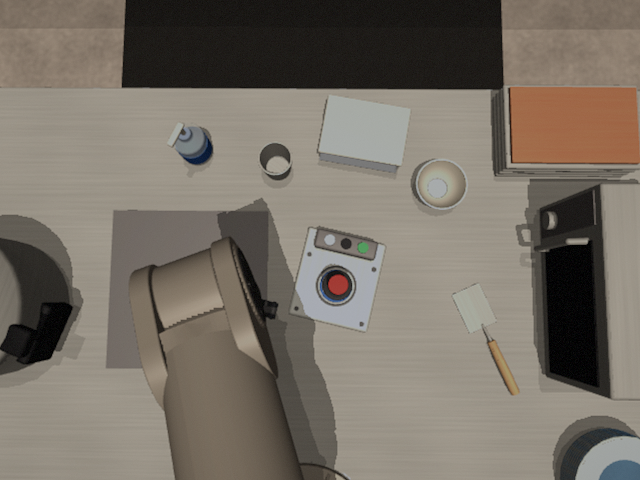

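The stack has sprung back up: the red top is at (342,200) in the scene view, which fits a height of 142 mm. The bowl, beaker and spatula haven't moved, and no rings are left on the table.

```bash
python3 -c "
from cell import bot
print(bot.close_job())"
```

```text
the job is handed in; nothing more can be done
None
```

The slicer is back together and the job is handed in, at about 52 s of the 210 s allowed. I took the cap off and threaded the rings blue, white, green, yellow; there was no orange ring in either camera view. I then put the cap back, pressed it with the shut fingers until the carrier stopped, held about 1 s at 24–30 N, and let it spring back.

**Last checks:**
- **Press:** while pressed, the stack sat about 6 mm lower by both tool height and picture, which matches the carrier's full travel.
- **Stack afterwards:** the red top's camera positions (about 1.7 mm apart between views) match a height of 142 mm on the spindle axis, the value for four rings with no gaps. The pictures show no gap.
- **Rest of the scene:** the bowl, beaker and spatula stand where they started, and the robot is clear of everything.

**What went wrong or disagreed:**
- **Green ring dragged:** I sent a lift with the wrong number of values, so it was refused, but the sideways move after it still ran. The green ring, still gripped, slid about 95 mm along the mat before I lifted it properly. Nothing else was hit.
- **Push on the blue ring:** feeling for the fingertip height pushed on the blue ring with about 45 N through the fingertips. The 40 N limit is stated for the arm and the gripper's body.
- **Fingertip position:** the tips sat about 18 mm behind the reported TCP, not 11 mm ahead as described. I set grip heights by touch and pictures instead.

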